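Tighten the dust trap's filter rings

TASK

The two brass filter rings sunk in the deck of the grey dust trap have worked loose. Lift every canister off the deck by its handle and stand it gently, upright, on the green mat beside; then use the two-pin spanner, never the gripper itself, to turn both rings clockwise until they are fully home, and stand the spanner back in its rest with its pins in the groove. Leave the jar, the bottle and the engraving pen behind the trap where they are.

Things in the scene. Friction and masses are not known exactly. Their poses are not given: they have to be found in the camera images.
- trap: the dust trap, a grey fixed box with a flat deck 220 mm (its x) by 300 mm (its y), deck 50 mm above the table. Origin: centre of its underside on the table. Two round wells 71 mm across and 15 mm deep lie at y = +85 mm (left) and y = -85 mm (right), x = 0; in each sits a brass ring 67 mm across, its top 5 mm below the deck
- ring_l (a joint): turn of the left ring in rad: grows clockwise seen from above; starts loose between 0 and 0.4 and reaches its hard stop, fully home, at 1.3. Stiff (about 0.12 Nm); it stays where it is left
- ring_r (a joint): turn of the right ring, as for the left
- plate_l: the left brass ring, 67 mm across, 10 mm thick, lying flat in its well and turning about its middle. Origin: centre of its underside, 35 mm above the table; z up. Two 14 x 14 mm holes go right through it, centred at x = +22 and -22 mm, y = 0, over the well's solid floor. Ring top is 5 mm below the deck
- plate_r: the right brass ring, 67 mm across, 10 mm thick, lying flat in its well and turning about its middle. Origin: centre of its underside, 35 mm above the table; z up. Two 14 x 14 mm holes go right through it, centred at x = +22 and -22 mm, y = 0, over the well's solid floor. Ring top is 5 mm below the deck
- spanner: two-pin spanner, 0.3 kg, upright in its rest. Origin: midway between the pin tips; z up, x along the line of the pins (a half turn about z is the same). Pins 8 mm across, 20 mm long, at x = +22 and -22 mm, pointing down; above them a round steel head 62 mm across, 20 to 32 mm above the origin; then a red upright grip, 36 to 102 mm above the origin, 34 mm along x, 16 mm thick along y
- rest: the spanner's fixed black rest, left or right of the trap: 110 mm along its x by 100 mm, top 40 mm above the table. Origin: centre of its underside. A groove 26 mm wide and 36 mm deep, open at both ends, runs along its x through the middle. The pins hang in it and the head rests on its two lips: the spanner's origin is then 20 mm above the table
- mat: the green parking mat, fixed, 340 mm (its x) by 140 mm (its y), 3 mm thick. Origin: centre of its underside. It lies on the other side of the trap from the rest
- can_a: yellow canister (two or three are present, on the trap): closed upright cylinder 76 mm across, 71 mm high, on a weighted black foot 88 mm across and 14 mm high, about 0.45 kg, with a fixed arch handle over the lid. Origin: centre of its underside; z up. The handle's bar runs along its y: 66 mm long, 12 mm thick along x, from 111 to 125 mm above the underside, centred on the axis; 40 mm gap between lid and bar
- can_b: blue canister (two or three are present, on the trap): closed upright cylinder 76 mm across, 71 mm high, on a weighted black foot 88 mm across and 14 mm high, about 0.45 kg, with a fixed arch handle over the lid. Origin: centre of its underside; z up. The handle's bar runs along its y: 66 mm long, 12 mm thick along x, from 111 to 125 mm above the underside, centred on the axis; 40 mm gap between lid and bar
- can_c: orange canister (two or three are present, on the trap): closed upright cylinder 76 mm across, 71 mm high, on a weighted black foot 88 mm across and 14 mm high, about 0.45 kg, with a fixed arch handle over the lid. Origin: centre of its underside; z up. The handle's bar runs along its y: 66 mm long, 12 mm thick along x, from 111 to 125 mm above the underside, centred on the axis; 40 mm gap between lid and bar
- jar_glue: bystander: amber jar, 60 mm across, 100 mm high, behind the trap; to be left alone. Origin: centre of its underside
- jar_resin: bystander: white bottle with a blue cap, 56 mm across, 110 mm high, behind the trap; to be left alone. Origin: centre of its underside
- scribe: bystander: metal engraving pen 140 mm long, 16 mm thick, lying behind the trap; to be left alone
There are look-alikes about, which are no part of the job. What is shaped like the can_a but purple is not meant.

How it is judged:
By the outcome, as a careful person would: the job done as asked, in the order asked, and still so for the second after the job is handed in, with the robot touching nothing.
Of can_a, can_b, can_c only 2 to 3 are there at a start; the rules pass over those that are not, and their reading is None.
At some moment in a run one of can_a, can_b, can_c may be knocked a few centimetres aside while the robot is not near it.
It also fails if it takes over 210 s, if anything falls off the work surface, if the arm or the gripper's body presses on something with over 40 N, if the wrist force passes 120 N, or if a joint passes its speed limit or range.

ROBOT

A 7-joint arm with a two-finger parallel gripper is mounted at the origin on the work surface. World frame = base frame: x ahead of the robot, y to its left, z up, the work surface at z = 0. Lengths are in m, angles in rad, forces in N, time in s.
With the tool pointing down it reaches from about 0.35 to 0.9 m from the base axis. Payload 8.1 kg.
Tool frame: the origin (TCP) lies on the centre line of the jaws, within the pads' length; the fingertips stand 14 mm ahead of it and the grasp point (between the pads) lies 5 mm behind it (arm.tip_reach is the distance from the TCP to the fingertips, in m); z points along the fingers, y is the direction in which the jaws open and shut (so a half turn about z gives the same grasp; the last joint's range is limited). The gripper opens to 92 mm and grips with 3 to 60 N. Pads are 19 mm wide; open, the fingers measure 130 mm over their backs; the gripper's body (75 mm by 190 mm) begins 47 mm behind the grasp point.
Start: joints at [-1.231, 0.434, 0.025, 1.573, -0.012, 1.134, -0.075], TCP at [0.268, 0.565, 0.241] pointing down, gripper open.
Joint ranges: [-2.62, 2.62], [-0.44, 2.09], [-1.27, 1.32], [0.08, 2.57], [-1.32, 4.46], [0.12, 2], [-2.74, 2.74]. Speed limits (rad/s): [2.22, 2.22, 3.01, 3.01, 3.14, 3.14, 3.14].

INTERFACE

Orientations are given as a rotation vector (axis times angle).
In Python, from cell import sensors, vision, arm, nets gives the robot as it stands.
- The arm moves only by the shell command python3 -m handwheel 'ROWS' [FORCE]. ROWS is JSON, a list of rows, each an object of numbers: "tx", "ty", "tz": the shift along the tool's x, y, z in cm; "wx", "wy", "wz": the turn, a rotation vector about the tool's x, y, z in degrees; "claw": the opening, from 0 (shut) to 1 (fully open). A call has 1 to 12 rows; each row is the pose to reach, as a shift and turn from the pose commanded when the call began, along the tool's axes at that moment; what a row does not reach only later rows make up. A row lasts 1/12 s, in which the tool goes at most 41.7 mm and 7.16 degrees, less where a joint would pass 70% of its speed; a pose out of reach is approached as far as the arm can. A call with a gripper value outside its range is refused whole. The fingers move at their own pace and stop on an object; FORCE is the grip in N (left out, the last holds). Time passes only in rows, so rows that repeat a pose let the fingers close. It gives the time, the measured TCP pose, the force and the opening at its end, in the units of the state.
- sensors.observe(): the state, without advancing time (a new reading comes with each control period).
- vision.get_image(name): name is "scene" or "top" or "wrist"; returns (picture, depth): 400x640x3 uint8, blue, green, red; 400x640 float32, m along the optical axis (not along the pixel's ray), 0 where there is no reading.
- vision.camera_model(name): a dict with "K" (3x3 intrinsics, pixels), "xyz" and "attitude" of the camera in the world; the wrist camera has in their place "hand_eye" (4x4, takes a point from camera to tool coordinates, whose origin is the TCP and whose axes are the flange's). Camera axes: x right, y down, z forward; pixel columns grow to the right and rows downward; lengths in m; the calibration is good to about 2 mm. A picture is of the moment at which its call begins: read the wrist's pose just before it. camera_model takes no time and is no camera call.
- arm.sign_off(): hands the job in, once; it reports no verdict.
Trained networks look in the newest picture that a camera, given by its name, has taken for a name from the list of things; names that differ only in an ending like _2 or _b are one class to them, and where a whole thing is asked for, a point or a joint stands for the part that bears it (a point fixed in the world has none). Each returns a list of dicts, best first, with "score" (0 to 1); they miss things now and then, are a little off and sometimes report something else, mostly with a low value. They report only what shows in the picture. A call takes as long as a camera call. They do not tell look-alikes from the thing itself.
- nets.cut_out(label, camera): "region" (400x640 bool, what is visible of it) and "uv" ([column, row] in pixels, amid what is visible of it).
The state is a dict: "clock": time; "joints": joint angles; "dq": joint speeds; "joint_efforts": joint torques, N m; "position": TCP position; "ee_rot": TCP orientation; "force": force on the tool from outside, world axes, zero at the start; "ft_torque": the same for the moment, N m; "width": opening from 0.0 (shut) to 1.0 (fully open).
Only numpy, scipy, OpenCV 4.12 (cv2) and the standard library are available. Lean on these libraries where they do the work, as an engineer would, in place of code of your own. Each camera call takes 0.05 s, during which the arm holds its last target.

## Working session

There is one attempt and no reset: what is moved stays moved. The work goes in short steps, Python scripts to look and compute and a shell command to move; the robot and the scene stay as the last step left them, time stands still between calls to the robot, and variables do not carry over. Pictures are saved under pics/ and viewed, and the job is handed in when it is done.

```bash
ls; mkdir -p pics
python3 - <<'E'
from cell import sensors, vision, arm, nets
import cv2
s=sensors.observe(); print(s)
for n in ("scene","top","wrist"):
    im,d=vision.get_image(n); cv2.imwrite(f"pics/{n}0.png",im)
    m=vision.camera_model(n); print(n,m)
E
```

```text
pics
{'clock': 0.0, 'joints': array([-1.23059011,  0.43521332,  0.02499696,  1.57407189, -0.01155352,
        1.13403916, -0.0750595 ]), 'dq': array([ 2.39960383e-04, -2.14419594e-05,  1.74144327e-04, -6.77539753e-05,
        5.03170026e-04,  7.01582575e-04,  6.72810706e-05]), 'joint_efforts': array([-3.73421528e-06, -6.67860532e+01,  9.85428281e-01, -3.14449847e+01,
       -6.04073494e-02,  4.30271379e-02,  1.64931871e-04]), 'position': array([0.26766419, 0.564242  , 0.23996102]), 'ee_rot': array([-6.89902972e-01, -3.06474398e+00,  2.48249496e-03]), 'force': array([-0.51767106, -0.28125219,  0.64729816]), 'ft_torque': array([ 0.02322971,  0.00299186, -0.02699083]), 'width': 0.9960525702122952}
scene {'K': array([[385.79208678,   0.        , 316.29126384],
       [  0.        , 385.79208678, 202.03956548],
       [  0.        ,   0.        ,   1.        ]]), 'xyz': array([ 1.06537631, -0.19188225,  0.8703224 ]), 'attitude': array([-2.1711527 , -1.4526716 ,  0.45979322])}
top {'K': array([[441.09494451,   0.        , 317.12062068],
       [  0.        , 441.09494451, 196.18636068],
       [  0.        ,   0.        ,   1.        ]]), 'xyz': array([ 0.33162088, -0.00318159,  1.12357338]), 'attitude': array([-2.05839189,  2.15169638, -0.22925715])}
wrist {'K': array([[314.33224723,   0.        , 322.98832004],
       [  0.        , 314.33224723, 198.71026296],
       [  0.        ,   0.        ,   1.        ]]), 'hand_eye': array([[ 1.36661714e-04, -9.52624454e-01, -3.04149029e-01,
         8.20480392e-02],
       [ 9.99999978e-01,  1.78069493e-04, -1.08406205e-04,
        -3.53455619e-04],
       [ 1.57430066e-04, -3.04149008e-01,  9.52624457e-01,
        -1.43815562e-01],
       [ 0.00000000e+00,  0.00000000e+00,  0.00000000e+00,
         1.00000000e+00]])}
```

View pics/scene0.png

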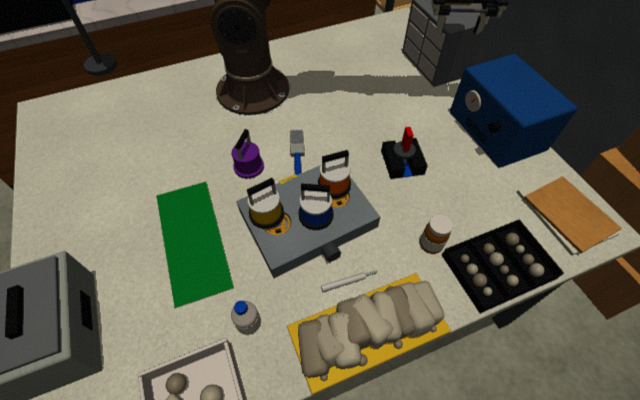

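View pics/top0.png

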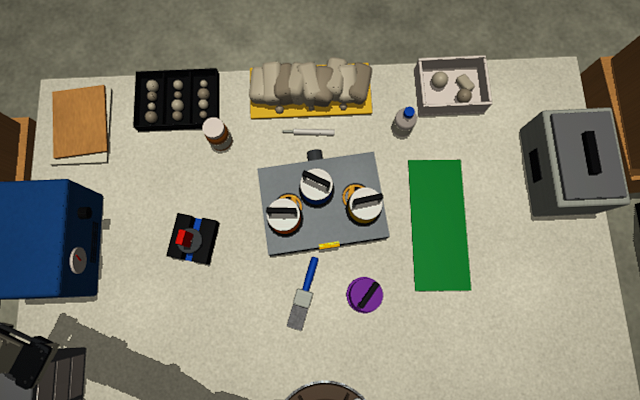

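View pics/wrist0.png

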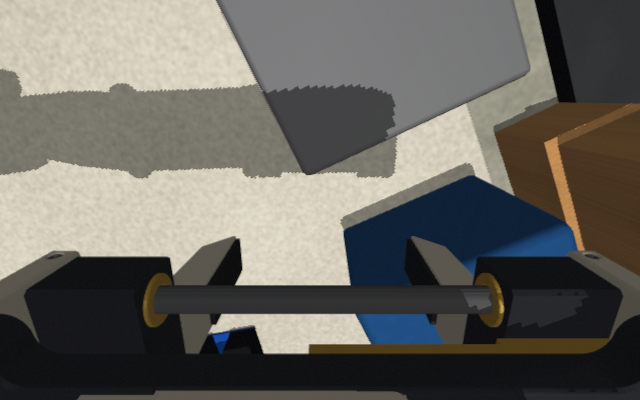

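```bash
cat > h.py <<'E'
from cell import sensors, vision, arm, nets
import numpy as np, cv2
from scipy.spatial.transform import Rotation as R
def campose(name, s=None):
    m=vision.camera_model(name)
    if name=="wrist":
        s=s or sensors.observe()
        T=np.eye(4);T[:3,:3]=R.from_rotvec(s["ee_rot"]).as_matrix();T[:3,3]=s["position"]
        return m["K"],T@m["hand_eye"]
    T=np.eye(4);T[:3,:3]=R.from_rotvec(m["attitude"]).as_matrix();T[:3,3]=m["xyz"]
    return m["K"],T
def cloud(d,K,T):
    v,u=np.mgrid[0:400,0:640]
    p=np.stack([(u-K[0,2])/K[0,0]*d,(v-K[1,2])/K[1,1]*d,d],-1)
    return p@T[:3,:3].T+T[:3,3]
def grab(name):
    s=sensors.observe(); im,d=vision.get_image(name); K,T=campose(name,s)
    return im,d,cloud(d,K,T),K,T
def onplane(uv,z,K,T):
    uv=np.atleast_2d(uv).astype(float)
    r=np.c_[(uv[:,0]-K[0,2])/K[0,0],(uv[:,1]-K[1,2])/K[1,1],np.ones(len(uv))]@T[:3,:3].T
    t=(z-T[2,3])/r[:,2]
    return T[:3,3]+r*t[:,None]
def proj(P,K,T):
    q=(np.atleast_2d(P)-T[:3,3])@T[:3,:3]
    return np.c_[q[:,0]/q[:,2]*K[0,0]+K[0,2],q[:,1]/q[:,2]*K[1,1]+K[1,2]]
def rect(xy):
    (c,wh,a)=cv2.minAreaRect(np.float32(xy)*1000); 
    return np.round(c,1),np.round(wh,1),round(a,1)
def state():
    s=sensors.observe(); M=R.from_rotvec(s["ee_rot"]).as_matrix()
    yaw=np.degrees(np.arctan2(M[1,0],M[0,0]))
    print("t %.2f pos %s F %s w %.3f yaw_x %.2f tilt %.2f"%(s["clock"],np.round(s["position"],4),np.round(s["force"],1),s["width"],yaw,np.degrees(np.arccos(-M[2,2]))))
    return s,M
def togo(xyz,yaw=None):
    """world target -> tool shift cm & wz deg (wz about tool z) ; yaw=angle of tool x in world"""
    s,M=state(); d=M.T@(np.array(xyz)-s["position"])*100
    print("  tx %.2f ty %.2f tz %.2f"%tuple(d))
    if yaw is not None:
        y0=np.degrees(np.arctan2(M[1,0],M[0,0]))
        # tool z is down so wz=+a lowers world yaw by a
        for o in (0,180,-180,360,-360):
            w=-(yaw+o-y0)
            if abs(w)<=185: print("  wz %.1f -> j7 about %.2f"%(w,s["joints"][6]+np.radians(w)))
E
python3 - <<'E'
from h import *
state()
im,d,P,K,T=grab("top")
g={}
for n in ["can_a","can_b","can_c","trap","rest","mat","spanner","jar_glue","jar_resin","scribe","plate_l"]:
    for r in nets.cut_out(n,"top")[:4]:
        m=r["region"]&(d>0); p=P[m]
        print(n,round(r["score"],2),np.round(r["uv"]),m.sum(),np.round(np.median(p,0),3),"zmax %.3f"%np.percentile(p[:,2],98))
Z=P[...,2]
# handles: band z 0.15..0.185
m=((Z>.150)&(Z<.19)).astype(np.uint8); m[:, :120]=0; m[:150 ,:]=0; m[:,480:]=0
n,l,st,c=cv2.connectedComponentsWithStats(m)
for i in range(1,n):
    if st[i,4]>20: print("handle",c[i],st[i,4],rect(P[l==i][:,:2]),np.median(P[l==i][:,2]))
hsv=cv2.cvtColor(im,cv2.COLOR_BGR2HSV)
m=((hsv[...,0]>50)&(hsv[...,0]<75)&(hsv[...,1]>150)&(Z<.02)).astype(np.uint8);m[:,:380]=0
print("mat",rect(P[m>0][:,:2]))
m=((Z>.044)&(Z<.056)).astype(np.uint8); m[:140]=0; m[260:]=0; m[:,:250]=0; m[:,395:]=0
m=cv2.morphologyEx(m,cv2.MORPH_OPEN,np.ones((3,3)));print("trap",rect(P[m>0][:,:2]))
m=((Z>.033)&(Z<.047)).astype(np.uint8); m[:200]=0; m[275:]=0; m[:,:155]=0; m[:,225:]=0
m=cv2.morphologyEx(m,cv2.MORPH_OPEN,np.ones((3,3)));print("rest",rect(P[m>0][:,:2]))
m=((Z>.09)&(Z<.135)).astype(np.uint8); m[:200]=0; m[275:]=0; m[:,:155]=0; m[:,225:]=0
print("grip",rect(P[m>0][:,:2]),np.median(P[m>0],0))
E
```

```text
t 0.15 pos [0.2677 0.5644 0.2401] F [-1.1 -0.   0. ] w 1.001 yaw_x 154.63 tilt 0.07
can_a 0.87 [366. 207.] 1104 [ 0.524 -0.115  0.12 ] zmax 0.176
can_a 0.78 [319. 190.] 1116 [ 0.572 -0.006  0.12 ] zmax 0.176
can_a 0.7 [284. 216.] 1112 [0.508 0.07  0.121] zmax 0.177
can_a 0.66 [365. 295.] 1013 [ 0.326 -0.106  0.07 ] zmax 0.126
can_b 0.87 [366. 207.] 1104 [ 0.524 -0.115  0.12 ] zmax 0.176
can_b 0.78 [319. 190.] 1116 [ 0.572 -0.006  0.12 ] zmax 0.176
can_b 0.7 [284. 216.] 1112 [0.508 0.07  0.121] zmax 0.177
can_b 0.66 [365. 295.] 1013 [ 0.326 -0.106  0.07 ] zmax 0.126
can_c 0.87 [366. 207.] 1104 [ 0.524 -0.115  0.12 ] zmax 0.176
can_c 0.78 [319. 190.] 1116 [ 0.572 -0.006  0.12 ] zmax 0.176
can_c 0.7 [284. 216.] 1112 [0.508 0.07  0.121] zmax 0.177
can_c 0.66 [365. 295.] 1013 [ 0.326 -0.106  0.07 ] zmax 0.126
trap 0.65 [330. 204.] 7349 [ 0.563 -0.024  0.049] zmax 0.054
rest 0.62 [216. 134.] 654 [0.732 0.234 0.095] zmax 0.104
mat 0.82 [439. 226.] 7047 [ 0.489 -0.315  0.003] zmax 0.007
spanner 0.61 [188. 237.] 585 [0.47  0.303 0.053] zmax 0.124
jar_glue 0.77 [217. 136.] 702 [0.732 0.236 0.0
[... 155 characters left out ...]
[351. 189.] 149 [ 0.582 -0.09   0.044] zmax 0.049
plate_l 0.41 [294. 196.] 89 [0.569 0.056 0.044] zmax 0.049
handle [316.5        178.95263158] 190 (array([583. ,  -6.3]), array([65.4, 12.7]), 61.3) 0.174097713459467
handle [367.99484536 198.93814433] 194 (array([ 532.1, -118.8]), array([12.7, 66. ]), 9.8) 0.17405724030257902
handle [281.72131148 210.55737705] 183 (array([513.8,  73.2]), array([64.7, 11.3]), 87.5) 0.174280625813797
mat (array([ 496.9, -313.6]), array([139.2, 338.1]), 87.6)
trap (array([567.1, -17.8]), array([253.9, 300.6]), 5.9)
rest (array([480.5, 307.5]), array([103.8, 109.7]), 76.7)
grip (array([473.1, 309.1]), array([17.1, 34.1]), 73.8) [0.47241676 0.30553091 0.12004998]
```

Run:
```python
import cv2
im=cv2.imread("pics/top0.png"); cv2.imwrite("pics/topc.png",cv2.resize(im[140:320,150:410],None,fx=3,fy=3,interpolation=cv2.INTER_CUBIC))
```

```text
(no output)
```

View pics/topc.png

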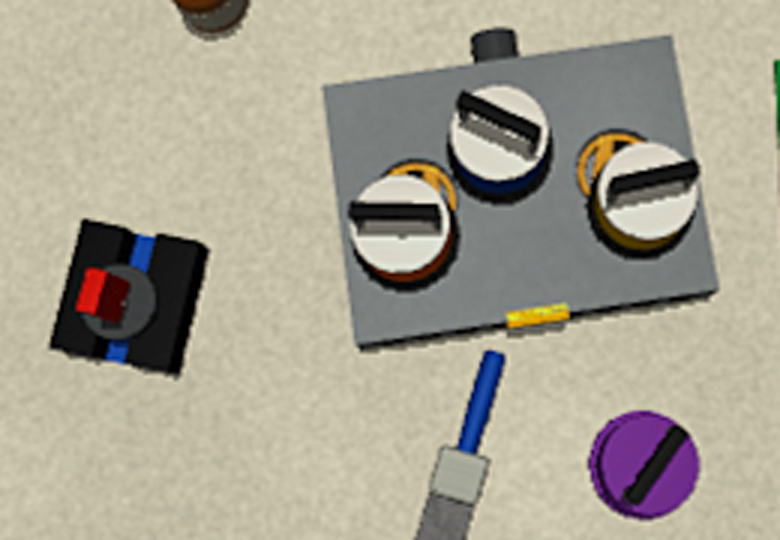

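```bash
cat >> h.py <<'E'
def handles(P,zlo=.150,zhi=.19,box=(150,400,120,480)):
    Z=P[...,2]; m=((Z>zlo)&(Z<zhi)).astype(np.uint8); k=np.zeros_like(m); k[box[0]:box[1],box[2]:box[3]]=1; m&=k
    n,l,st,c=cv2.connectedComponentsWithStats(m); out=[]
    for i in range(1,n):
        if st[i,4]<40: continue
        p=P[l==i]; q=p[:,:2]
        (cc,wh,a)=cv2.minAreaRect(np.float32(q)*1000); b=cv2.boxPoints((cc,wh,a)); e=b[1]-b[0]; f=b[2]-b[1]
        L=e if np.hypot(*e)>np.hypot(*f) else f
        ang=np.degrees(np.arctan2(L[1],L[0]))%180
        w,V=np.linalg.eigh(np.cov(q.T)); pca=np.degrees(np.arctan2(V[1,1],V[0,1]))%180
        print("handle px",np.round(c[i]),"n",st[i,4],"c",np.round(cc,1),"wh",np.round(wh,1),"barang rect %.1f pca %.1f"%(ang,pca),"z",round(float(np.median(p[:,2])),4))
def trap(P):
    Z=P[...,2]; m=((Z>.046)&(Z<.054)).astype(np.uint8); m[:140]=0; m[260:]=0; m[:,:250]=0; m[:,395:]=0; m[:162,298:332]=0
    m=cv2.morphologyEx(m,cv2.MORPH_OPEN,np.ones((3,3))); return rect(P[m>0][:,:2])
E
python3 - <<'E'
from h import *
im,d,P,K,T=grab("top"); handles(P); print(trap(P))
togo([.532,-.119,.30],90)
E
```

```text
handle px [316. 179.] n 190 c [583.4  -6.5] wh [65.4 13.3] barang rect 61.9 pca 62.2 z 0.1745
handle px [368. 199.] n 191 c [ 532.4 -118.8] wh [12.8 65.5] barang rect 99.6 pca 99.7 z 0.1739
handle px [282. 211.] n 180 c [513.9  73.4] wh [65.  11.4] barang rect 87.5 pca 87.2 z 0.1745
(array([553. , -19.5]), array([225.3, 300.9]), 6.2)
t 0.80 pos [0.2678 0.5647 0.2408] F [ 0.5  0.5 -0.6] w 0.999 yaw_x 154.63 tilt 0.00
  tx -53.17 ty -50.45 tz -5.93
  wz 64.6 -> j7 about 1.05
  wz -115.4 -> j7 about -2.09
```

```bash
python3 -m handwheel '[{"tx":-3,"ty":-3,"tz":-1,"wz":4,"claw":0.6},{"tx":-6,"ty":-6,"tz":-2,"wz":8,"claw":0.6},{"tx":-9,"ty":-9,"tz":-3,"wz":12,"claw":0.6},{"tx":-12,"ty":-12,"tz":-4,"wz":16,"claw":0.6},{"tx":-15,"ty":-15,"tz":-5,"wz":20,"claw":0.6},{"tx":-18,"ty":-18,"tz":-6,"wz":24,"claw":0.6},{"tx":-21,"ty":-21,"tz":-6,"wz":28,"claw":0.6},{"tx":-24,"ty":-24,"tz":-6,"wz":32,"claw":0.6},{"tx":-27,"ty":-27,"tz":-6,"wz":36,"claw":0.6},{"tx":-30,"ty":-30,"tz":-6,"wz":40,"claw":0.6},{"tx":-33,"ty":-33,"tz":-6,"wz":44,"claw":0.6},{"tx":-36,"ty":-36,"tz":-6,"wz":48,"claw":0.6}]' 20
python3 - <<'E'
from h import *
togo([.532,-.119,.30],99.7)
E
```

```text
t 0.80 pos [0.2678 0.5647 0.2408] F [ 0.5  0.5 -0.6] w 0.999 yaw_x 154.63 tilt 0.00
  tx -53.17 ty -50.45 tz -5.93
  wz 54.9 -> j7 about 0.88
  wz -125.1 -> j7 about -2.26invalid input
```

```bash
python3 -m handwheel '[{"tx":-3,"ty":-3,"tz":-1,"wx":0,"wy":0,"wz":4,"claw":0.6}]'; echo; python3 -m handwheel '[{"tx":0,"ty":0,"tz":0,"wx":0,"wy":0,"wz":0,"claw":0.6}]' 20
```

```text
clock: 0.88
position: [0.2765, 0.5314, 0.248]
ee_rot: [-0.781, -3.039, 0.0]
force: [-1.3, -1.8, 0.5]
width: 0.967

clock: 0.97
position: [0.285, 0.5217, 0.2513]
ee_rot: [0.809, 3.033, -0.003]
force: [2.0, -0.7, 0.6]
width: 0.902
```

Run:
```python
from h import *
togo([.532,-.119,.30],99.7)
```

```text
t 0.97 pos [0.285  0.5217 0.2513] F [ 2.  -0.7  0.6] w 0.902 yaw_x 150.14 tilt 0.19
  tx -53.34 ty -43.28 tz -4.66
  wz 50.4 -> j7 about 0.79
  wz -129.6 -> j7 about -2.36
```

```bash
python3 -m handwheel '[{"tx":-3,"ty":-2.4,"tz":-1,"wx":0,"wy":0,"wz":4,"claw":0.6},{"tx":-6,"ty":-4.9,"tz":-2,"wx":0,"wy":0,"wz":8,"claw":0.6},{"tx":-9,"ty":-7.3,"tz":-3,"wx":0,"wy":0,"wz":12,"claw":0.6},{"tx":-12,"ty":-9.8,"tz":-4,"wx":0,"wy":0,"wz":16,"claw":0.6},{"tx":-15,"ty":-12.2,"tz":-4.6,"wx":0,"wy":0,"wz":20,"claw":0.6},{"tx":-18,"ty":-14.6,"tz":-4.6,"wx":0,"wy":0,"wz":24,"claw":0.6},{"tx":-21,"ty":-17,"tz":-4.6,"wx":0,"wy":0,"wz":28,"claw":0.6},{"tx":-24,"ty":-19.5,"tz":-4.6,"wx":0,"wy":0,"wz":32,"claw":0.6},{"tx":-27,"ty":-22,"tz":-4.6,"wx":0,"wy":0,"wz":36,"claw":0.6},{"tx":-30,"ty":-24.4,"tz":-4.6,"wx":0,"wy":0,"wz":40,"claw":0.6},{"tx":-33,"ty":-26.8,"tz":-4.6,"wx":0,"wy":0,"wz":44,"claw":0.6},{"tx":-36,"ty":-29.2,"tz":-4.6,"wx":0,"wy":0,"wz":48,"claw":0.6}]' 20
python3 - <<'E'
from h import *
togo([.532,-.119,.30],99.7)
E
```

```text
clock: 1.97
position: [0.4523, 0.0935, 0.2967]
ee_rot: [1.968, 2.449, 0.002]
force: [1.1, 1.3, -0.9]
width: 0.595
t 1.97 pos [0.4523 0.0935 0.2967] F [ 1.1  1.3 -0.9] w 0.595 yaw_x 102.43 tilt 0.07
  tx -22.47 ty 3.21 tz -0.33
  wz 2.7 -> j7 about 0.01
  wz -177.3 -> j7 about -3.13
  wz 182.7 -> j7 about 3.15
```

```bash
python3 -m handwheel '[{"tx":-3,"ty":0.4,"tz":0,"wx":0,"wy":0,"wz":2.7,"claw":0.6},{"tx":-7,"ty":0.9,"tz":0,"wx":0,"wy":0,"wz":2.7,"claw":0.6},{"tx":-11,"ty":1.6,"tz":0,"wx":0,"wy":0,"wz":2.7,"claw":0.6},{"tx":-15,"ty":2.2,"tz":0,"wx":0,"wy":0,"wz":2.7,"claw":0.6},{"tx":-18,"ty":2.6,"tz":0,"wx":0,"wy":0,"wz":2.7,"claw":0.6},{"tx":-20,"ty":2.9,"tz":0,"wx":0,"wy":0,"wz":2.7,"claw":0.6},{"tx":-21.5,"ty":3.1,"tz":0,"wx":0,"wy":0,"wz":2.7,"claw":0.6},{"tx":-22.4,"ty":3.2,"tz":0,"wx":0,"wy":0,"wz":2.7,"claw":0.6},{"tx":-22.4,"ty":3.2,"tz":0,"wx":0,"wy":0,"wz":2.7,"claw":0.6},{"tx":-22.4,"ty":3.2,"tz":0,"wx":0,"wy":0,"wz":2.7,"claw":0.6}]' 20
python3 - <<'E'
from h import *
im,d,P,K,T=grab("top"); handles(P,box=(150,260,250,400)); cv2.imwrite("pics/t1.png",im)
im,d,P,K,T=grab("wrist"); cv2.imwrite("pics/w1.png",im); handles(P,.165,.18,(0,400,0,640))
togo([.532,-.119,.163],99.7)
E
```

```text
clock: 2.8
position: [0.532, -0.1157, 0.2962]
ee_rot: [-2.021, -2.405, -0.0]
force: [-0.0, -0.7, -0.4]
width: 0.603
handle px [317. 179.] n 190 c [583.3  -6.4] wh [65.9 13.7] barang rect 62.5 pca 62.1 z 0.174
handle px [282. 211.] n 182 c [514.   73.4] wh [65.2 11.3] barang rect 87.2 pca 86.9 z 0.1743
handle px [410.  75.] n 1462 c [582.4  -5.9] wh [65.5 12.3] barang rect 61.8 pca 61.8 z 0.1745
handle px [321. 196.] n 963 c [ 531.5 -118.5] wh [11.5 66.2] barang rect 99.6 pca 99.4 z 0.1746
t 2.90 pos [ 0.5319 -0.1147  0.2962] F [-0.2  0.9 -1. ] w 0.605 yaw_x 100.02 tilt 0.05
  tx -0.44 ty -0.07 tz 13.32
  wz 0.3 -> j7 about 0.48
  wz -179.7 -> j7 about -2.67
  wz 180.3 -> j7 about 3.62
```

View pics/w1.png

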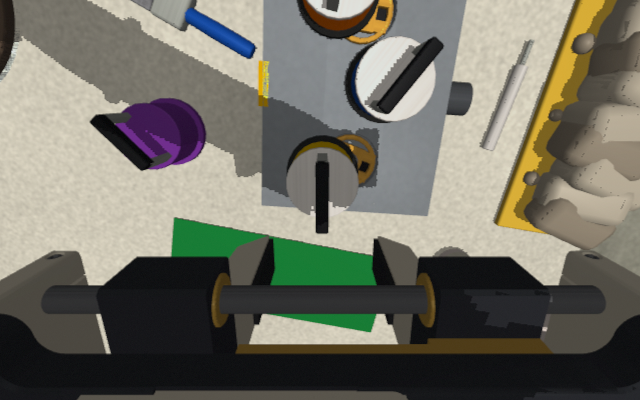

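The wrist picture shows the yellow canister's bar at (321,196), the blue one's at (410,75), orange at the top edge and the purple decoy at (125,140). Wrist and top agree on the yellow bar to about 1 mm, so I'm descending on it.

```bash
python3 -m handwheel '[{"tx":-0.4,"ty":0,"tz":2,"wx":0,"wy":0,"wz":0.3,"claw":0.6},{"tx":-0.4,"ty":0,"tz":5,"wx":0,"wy":0,"wz":0.3,"claw":0.6},{"tx":-0.4,"ty":0,"tz":8,"wx":0,"wy":0,"wz":0.3,"claw":0.6},{"tx":-0.4,"ty":0,"tz":10,"wx":0,"wy":0,"wz":0.3,"claw":0.6},{"tx":-0.4,"ty":0,"tz":12,"wx":0,"wy":0,"wz":0.3,"claw":0.6},{"tx":-0.4,"ty":0,"tz":13,"wx":0,"wy":0,"wz":0.3,"claw":0.6},{"tx":-0.4,"ty":0,"tz":13.3,"wx":0,"wy":0,"wz":0.3,"claw":0.6},{"tx":-0.4,"ty":0,"tz":13.3,"wx":0,"wy":0,"wz":0.3,"claw":0.6},{"tx":-0.4,"ty":0,"tz":13.3,"wx":0,"wy":0,"wz":0.3,"claw":0.3},{"tx":-0.4,"ty":0,"tz":13.3,"wx":0,"wy":0,"wz":0.3,"claw":0.15},{"tx":-0.4,"ty":0,"tz":13.3,"wx":0,"wy":0,"wz":0.3,"claw":0},{"tx":-0.4,"ty":0,"tz":13.3,"wx":0,"wy":0,"wz":0.3,"claw":0}]' 20; python3 -m handwheel '[{"tx":0,"ty":0,"tz":0,"wx":0,"wy":0,"wz":0,"claw":0},{"tx":0,"ty":0,"tz":0,"wx":0,"wy":0,"wz":0,"claw":0},{"tx":0,"ty":0,"tz":0,"wx":0,"wy":0,"wz":0,"claw":0},{"tx":0,"ty":0,"tz":0,"wx":0,"wy":0,"wz":0,"claw":0}]' 40
python3 - <<'E'
from h import *
togo([.612,-.312,.30])
E
```

```text
clock: 3.9
position: [0.5332, -0.1201, 0.1641]
ee_rot: [2.027, 2.399, 0.001]
force: [-0.0, -0.6, 0.4]
width: 0.356
clock: 4.23
position: [0.5327, -0.1202, 0.1633]
ee_rot: [-2.027, -2.4, 0.0]
force: [-1.2, -0.5, 2.2]
width: 0.126
t 4.23 pos [ 0.5327 -0.1202  0.1633] F [-1.2 -0.5  2.2] w 0.126 yaw_x 99.62 tilt 0.01
  tx -20.24 ty 4.61 tz -13.67
```

```bash
python3 -m handwheel '[{"tx":0,"ty":0,"tz":-0.4,"wx":0,"wy":0,"wz":0,"claw":0},{"tx":0,"ty":0,"tz":-1,"wx":0,"wy":0,"wz":0,"claw":0},{"tx":0,"ty":0,"tz":-2.5,"wx":0,"wy":0,"wz":0,"claw":0},{"tx":0,"ty":0,"tz":-4.5,"wx":0,"wy":0,"wz":0,"claw":0},{"tx":0,"ty":0,"tz":-6.5,"wx":0,"wy":0,"wz":0,"claw":0},{"tx":-0.5,"ty":0.1,"tz":-8,"wx":0,"wy":0,"wz":0,"claw":0},{"tx":-1.5,"ty":0.3,"tz":-8.5,"wx":0,"wy":0,"wz":0,"claw":0},{"tx":-3,"ty":0.6,"tz":-8.5,"wx":0,"wy":0,"wz":0,"claw":0},{"tx":-5,"ty":1,"tz":-8.5,"wx":0,"wy":0,"wz":0,"claw":0},{"tx":-7,"ty":1.4,"tz":-8.5,"wx":0,"wy":0,"wz":0,"claw":0},{"tx":-9,"ty":1.8,"tz":-8.5,"wx":0,"wy":0,"wz":0,"claw":0},{"tx":-11,"ty":2.1,"tz":-8.5,"wx":0,"wy":0,"wz":0,"claw":0}]' 40; python3 -m handwheel '[{"tx":-2,"ty":0.4,"tz":0,"wx":0,"wy":0,"wz":0,"claw":0},{"tx":-4,"ty":0.8,"tz":0,"wx":0,"wy":0,"wz":0,"claw":0},{"tx":-6,"ty":1.2,"tz":0,"wx":0,"wy":0,"wz":0,"claw":0},{"tx":-7.5,"ty":1.5,"tz":0,"wx":0,"wy":0,"wz":0,"claw":0},{"tx":-8.8,"ty":1.7,"tz":0,"wx":0,"wy":0,"wz":0,"claw":0},{"tx":-9.5,"ty":1.9,"tz":0,"wx":0,"wy":0,"wz":0,"claw":0},{"tx":-9.8,"ty":1.9,"tz":0,"wx":0,"wy":0,"wz":0,"claw":0},{"tx":-9.8,"ty":1.9,"tz":0,"wx":0,"wy":0,"wz":0,"claw":0},{"tx":-9.8,"ty":1.9,"tz":0,"wx":0,"wy":0,"wz":0,"claw":0}]' 40;python3 - <<'E'
from h import *
togo([.607,-.318,.1175])
im,d,P,K,T=grab("top"); cv2.imwrite("pics/t2.png",im[100:320,150:510])
E
```

```text
clock: 5.23
position: [0.572, -0.2263, 0.2476]
ee_rot: [-2.027, -2.4, 0.001]
force: [0.9, -0.3, -3.9]
width: 0.128
clock: 5.98
position: [0.6069, -0.3178, 0.2479]
ee_rot: [-2.026, -2.4, -0.0]
force: [-0.7, 0.3, -3.6]
width: 0.124
t 5.98 pos [ 0.6069 -0.3178  0.2479] F [-0.7  0.3 -3.6] w 0.124 yaw_x 99.64 tilt 0.05
  tx -0.03 ty 0.02 tz 13.04
```

View pics/t2.png

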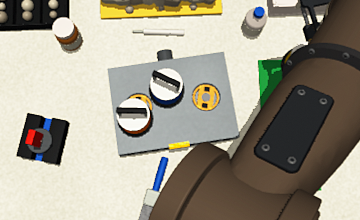

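```bash
python3 -m handwheel '[{"tx":0,"ty":0,"tz":1,"wx":0,"wy":0,"wz":0,"claw":0},{"tx":0,"ty":0,"tz":3,"wx":0,"wy":0,"wz":0,"claw":0},{"tx":0,"ty":0,"tz":5.5,"wx":0,"wy":0,"wz":0,"claw":0},{"tx":0,"ty":0,"tz":8,"wx":0,"wy":0,"wz":0,"claw":0},{"tx":0,"ty":0,"tz":10,"wx":0,"wy":0,"wz":0,"claw":0},{"tx":0,"ty":0,"tz":11.5,"wx":0,"wy":0,"wz":0,"claw":0},{"tx":0,"ty":0,"tz":12.3,"wx":0,"wy":0,"wz":0,"claw":0},{"tx":0,"ty":0,"tz":12.7,"wx":0,"wy":0,"wz":0,"claw":0},{"tx":0,"ty":0,"tz":12.9,"wx":0,"wy":0,"wz":0,"claw":0},{"tx":0,"ty":0,"tz":13.0,"wx":0,"wy":0,"wz":0,"claw":0},{"tx":0,"ty":0,"tz":13.1,"wx":0,"wy":0,"wz":0,"claw":0},{"tx":0,"ty":0,"tz":13.1,"wx":0,"wy":0,"wz":0,"claw":0}]' 40
```

```text
clock: 7.03
position: [0.6074, -0.3186, 0.118]
ee_rot: [2.026, 2.399, 0.001]
force: [-0.7, -0.2, -3.8]
width: 0.126
```

```bash
python3 -m handwheel '[{"tx":0,"ty":0,"tz":0.05,"wx":0,"wy":0,"wz":0,"claw":0},{"tx":0,"ty":0,"tz":0.1,"wx":0,"wy":0,"wz":0,"claw":0},{"tx":0,"ty":0,"tz":0.15,"wx":0,"wy":0,"wz":0,"claw":0},{"tx":0,"ty":0,"tz":0.15,"wx":0,"wy":0,"wz":0,"claw":0}]' 40
```

```text
clock: 7.37
position: [0.6071, -0.3189, 0.1165]
ee_rot: [2.027, 2.399, 0.0]
force: [-2.5, -0.2, 1.1]
width: 0.128
```

```bash
python3 -m handwheel '[{"tx":0,"ty":0,"tz":0,"wx":0,"wy":0,"wz":0,"claw":0.2},{"tx":0,"ty":0,"tz":0,"wx":0,"wy":0,"wz":0,"claw":0.4},{"tx":0,"ty":0,"tz":0,"wx":0,"wy":0,"wz":0,"claw":0.6},{"tx":0,"ty":0,"tz":0,"wx":0,"wy":0,"wz":0,"claw":0.6},{"tx":0,"ty":0,"tz":-1,"wx":0,"wy":0,"wz":0,"claw":0.6},{"tx":0,"ty":0,"tz":-3,"wx":0,"wy":0,"wz":0,"claw":0.6},{"tx":0,"ty":0,"tz":-6,"wx":0,"wy":0,"wz":0,"claw":0.6},{"tx":0,"ty":0,"tz":-9,"wx":0,"wy":0,"wz":0,"claw":0.6},{"tx":0,"ty":0,"tz":-12,"wx":0,"wy":0,"wz":0,"claw":0.6},{"tx":0,"ty":0,"tz":-15,"wx":0,"wy":0,"wz":0,"claw":0.6},{"tx":0,"ty":0,"tz":-17,"wx":0,"wy":0,"wz":0,"claw":0.6},{"tx":0,"ty":0,"tz":-18,"wx":0,"wy":0,"wz":0,"claw":0.6}]' 40
python3 - <<'E'
from h import *
im,d,P,K,T=grab("top"); handles(P,box=(150,260,250,340))
im,d,P,K,T=grab("wrist"); cv2.imwrite("pics/w2.png",im); handles(P,.115,.135,(0,400,0,640))
togo([.583,-.006,.29],62)
E
```

```text
clock: 8.37
position: [0.6077, -0.3194, 0.3001]
ee_rot: [2.024, 2.396, 0.002]
force: [-0.3, -0.5, 0.4]
width: 0.604
handle px [317. 179.] n 187 c [583.5  -6.2] wh [66.1 13. ] barang rect 62.9 pca 62.0 z 0.1742
handle px [282. 211.] n 182 c [514.   73.3] wh [64.9 11.3] barang rect 86.5 pca 87.1 z 0.1739
handle px [321. 176.] n 747 c [ 605.9 -316.6] wh [11.8 65.2] barang rect 99.8 pca 99.6 z 0.1275
t 8.47 pos [ 0.6076 -0.319   0.298 ] F [-0.2  0.5 -0.5] w 0.601 yaw_x 99.62 tilt 0.20
  tx 31.27 ty 2.81 tz 0.74
  wz 37.6 -> j7 about 1.48
  wz -142.4 -> j7 about -1.66
```

View pics/w2.png

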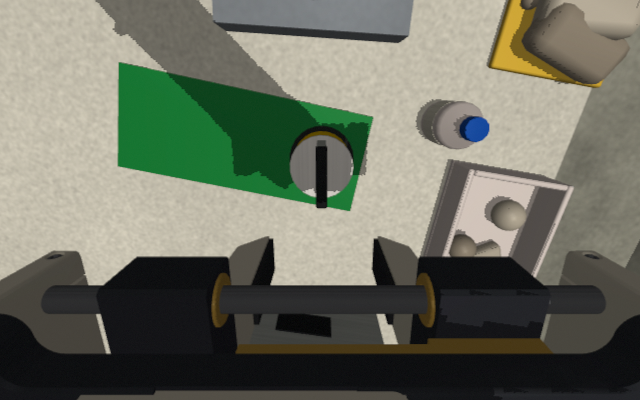

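Yellow stands upright on the mat, its bar at (321,176) in the wrist view. Next is blue, at top pixel (317,179).

```bash
python3 -m handwheel '[{"tx":1.5,"ty":0.1,"tz":0,"wx":0,"wy":0,"wz":4,"claw":0.6},{"tx":4.5,"ty":0.4,"tz":0,"wx":0,"wy":0,"wz":8,"claw":0.6},{"tx":8,"ty":0.7,"tz":0,"wx":0,"wy":0,"wz":12,"claw":0.6},{"tx":12,"ty":1,"tz":0,"wx":0,"wy":0,"wz":17,"claw":0.6},{"tx":16,"ty":1.4,"tz":0,"wx":0,"wy":0,"wz":22,"claw":0.6},{"tx":20,"ty":1.8,"tz":0,"wx":0,"wy":0,"wz":27,"claw":0.6},{"tx":24,"ty":2.2,"tz":0,"wx":0,"wy":0,"wz":32,"claw":0.6},{"tx":27,"ty":2.4,"tz":0,"wx":0,"wy":0,"wz":36,"claw":0.6},{"tx":29.5,"ty":2.6,"tz":0,"wx":0,"wy":0,"wz":37.6,"claw":0.6},{"tx":31,"ty":2.8,"tz":0,"wx":0,"wy":0,"wz":37.6,"claw":0.6},{"tx":31.2,"ty":2.8,"tz":0,"wx":0,"wy":0,"wz":37.6,"claw":0.6},{"tx":31.2,"ty":2.8,"tz":0,"wx":0,"wy":0,"wz":37.6,"claw":0.6}]' 40
python3 - <<'E'
from h import *
im,d,P,K,T=grab("wrist"); cv2.imwrite("pics/w3.png",im); handles(P,.165,.18,(0,400,0,640))
togo([.583,-.006,.163],62)
E
```

```text
clock: 9.47
position: [0.5818, -0.005, 0.2944]
ee_rot: [-2.69, -1.622, 0.003]
force: [-0.2, -0.2, 0.2]
width: 0.602
handle px [208. 150.] n 1347 c [514.5  74.5] wh [65.9 12.6] barang rect 86.3 pca 86.4 z 0.1744
handle px [323. 194.] n 998 c [582.9  -5.1] wh [65.7 11.7] barang rect 61.9 pca 61.8 z 0.1746
t 9.52 pos [ 0.5819 -0.0067  0.2948] F [-0.1 -0.6 -0.3] w 0.602 yaw_x 62.04 tilt 0.10
  tx 0.13 ty 0.07 tz 13.18
  wz 0.0 -> j7 about -0.29
  wz -180.0 -> j7 about -3.43
  wz 180.0 -> j7 about 2.85
```

View pics/w3.png

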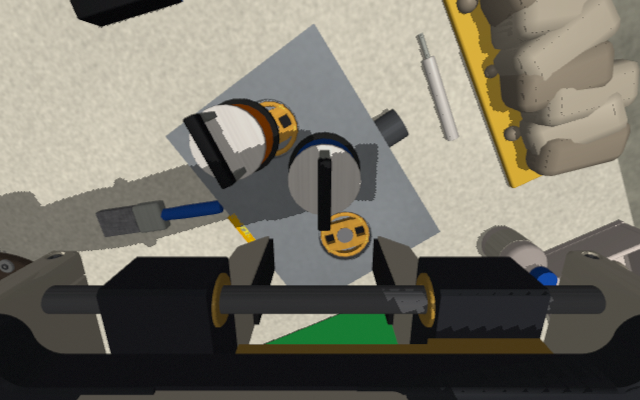

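Blue's bar is at (323,194), clear of the orange bar at (208,150). Descending.

```bash
python3 -m handwheel '[{"tx":0.1,"ty":0.1,"tz":2,"wx":0,"wy":0,"wz":0,"claw":0.6},{"tx":0.1,"ty":0.1,"tz":5,"wx":0,"wy":0,"wz":0,"claw":0.6},{"tx":0.1,"ty":0.1,"tz":8,"wx":0,"wy":0,"wz":0,"claw":0.6},{"tx":0.1,"ty":0.1,"tz":10,"wx":0,"wy":0,"wz":0,"claw":0.6},{"tx":0.1,"ty":0.1,"tz":12,"wx":0,"wy":0,"wz":0,"claw":0.6},{"tx":0.1,"ty":0.1,"tz":13,"wx":0,"wy":0,"wz":0,"claw":0.6},{"tx":0.1,"ty":0.1,"tz":13.2,"wx":0,"wy":0,"wz":0,"claw":0.6},{"tx":0.1,"ty":0.1,"tz":13.2,"wx":0,"wy":0,"wz":0,"claw":0.4},{"tx":0.1,"ty":0.1,"tz":13.2,"wx":0,"wy":0,"wz":0,"claw":0.2},{"tx":0.1,"ty":0.1,"tz":13.2,"wx":0,"wy":0,"wz":0,"claw":0.1},{"tx":0.1,"ty":0.1,"tz":13.2,"wx":0,"wy":0,"wz":0,"claw":0},{"tx":0.1,"ty":0.1,"tz":13.2,"wx":0,"wy":0,"wz":0,"claw":0}]' 20; python3 -m handwheel '[{"tx":0,"ty":0,"tz":0,"wx":0,"wy":0,"wz":0,"claw":0},{"tx":0,"ty":0,"tz":0,"wx":0,"wy":0,"wz":0,"claw":0},{"tx":0,"ty":0,"tz":0,"wx":0,"wy":0,"wz":0,"claw":0},{"tx":0,"ty":0,"tz":0,"wx":0,"wy":0,"wz":0,"claw":0}]' 40
python3 - <<'E'
from h import *
togo([.497,-.314,.26],90)
E
```

```text
clock: 10.52
position: [0.5842, -0.0057, 0.1646]
ee_rot: [2.692, 1.619, 0.002]
force: [-0.3, 0.2, 0.2]
width: 0.287
clock: 10.85
position: [0.5835, -0.0054, 0.1639]
ee_rot: [-2.692, -1.619, 0.0]
force: [-3.5, 1.4, 4.3]
width: 0.125
t 10.85 pos [ 0.5835 -0.0054  0.1639] F [-3.5  1.4  4.3] w 0.125 yaw_x 62.04 tilt 0.05
  tx -31.31 ty 6.82 tz -9.62
  wz -28.0 -> j7 about -0.68
  wz 152.0 -> j7 about 2.46
```

```bash
python3 -m handwheel '[{"tx":0,"ty":0,"tz":-0.4,"wx":0,"wy":0,"wz":0,"claw":0},{"tx":0,"ty":0,"tz":-1,"wx":0,"wy":0,"wz":0,"claw":0},{"tx":0,"ty":0,"tz":-2.5,"wx":0,"wy":0,"wz":0,"claw":0},{"tx":0,"ty":0,"tz":-4.5,"wx":0,"wy":0,"wz":0,"claw":0},{"tx":0,"ty":0,"tz":-6.5,"wx":0,"wy":0,"wz":0,"claw":0},{"tx":-0.5,"ty":0.1,"tz":-8,"wx":0,"wy":0,"wz":0,"claw":0},{"tx":-1.5,"ty":0.3,"tz":-9,"wx":0,"wy":0,"wz":0,"claw":0},{"tx":-3,"ty":0.7,"tz":-9.4,"wx":0,"wy":0,"wz":0,"claw":0},{"tx":-5,"ty":1.1,"tz":-9.4,"wx":0,"wy":0,"wz":0,"claw":0},{"tx":-7.5,"ty":1.6,"tz":-9.4,"wx":0,"wy":0,"wz":0,"claw":0},{"tx":-10,"ty":2.2,"tz":-9.4,"wx":0,"wy":0,"wz":0,"claw":0},{"tx":-12.5,"ty":2.7,"tz":-9.4,"wx":0,"wy":0,"wz":0,"claw":0}]' 40; python3 -m handwheel '[{"tx":-2.5,"ty":0.5,"tz":0,"wx":0,"wy":0,"wz":0,"claw":0},{"tx":-5,"ty":1.1,"tz":0,"wx":0,"wy":0,"wz":0,"claw":0},{"tx":-7.5,"ty":1.6,"tz":0,"wx":0,"wy":0,"wz":0,"claw":0},{"tx":-10,"ty":2.2,"tz":0,"wx":0,"wy":0,"wz":0,"claw":0},{"tx":-12.5,"ty":2.7,"tz":0,"wx":0,"wy":0,"wz":0,"claw":0},{"tx":-15,"ty":3.2,"tz":0,"wx":0,"wy":0,"wz":0,"claw":0},{"tx":-17,"ty":3.7,"tz":0,"wx":0,"wy":0,"wz":0,"claw":0},{"tx":-18.3,"ty":4,"tz":0,"wx":0,"wy":0,"wz":0,"claw":0},{"tx":-18.8,"ty":4.1,"tz":0,"wx":0,"wy":0,"wz":0,"claw":0},{"tx":-18.8,"ty":4.1,"tz":0,"wx":0,"wy":0,"wz":0,"claw":0},{"tx":-18.8,"ty":4.1,"tz":0,"wx":0,"wy":0,"wz":0,"claw":0}]' 40;python3 - <<'E'
from h import *
togo([.497,-.314,.117])
im,d,P,K,T=grab("wrist"); cv2.imwrite("pics/w4.png",im); handles(P,.115,.14,(0,400,0,640))
E
```

```text
clock: 11.85
position: [0.5474, -0.1314, 0.2571]
ee_rot: [-2.693, -1.617, 0.002]
force: [0.2, 0.3, -6.9]
width: 0.126
clock: 12.77
position: [0.4966, -0.3137, 0.2572]
ee_rot: [-2.692, -1.617, 0.0]
force: [-0.0, 0.4, -6.5]
width: 0.126
t 12.77 pos [ 0.4966 -0.3137  0.2572] F [-0.   0.4 -6.5] w 0.126 yaw_x 61.99 tilt 0.07
  tx -0.01 ty 0.07 tz 14.02
handle px [35. 81.] n 1123 c [ 328.3 -114.6] wh [12.2 58.3] barang rect 141.0 pca 140.7 z 0.1245
handle px [434. 138.] n 1243 c [ 606.3 -316.4] wh [12.6 65.6] barang rect 99.6 pca 99.6 z 0.1274
handle px [516. 340.] n 1434 c [ 597.8 -563. ] wh [95.  19.9] barang rect 1.2 pca 177.0 z 0.1253
```

View pics/w4.png

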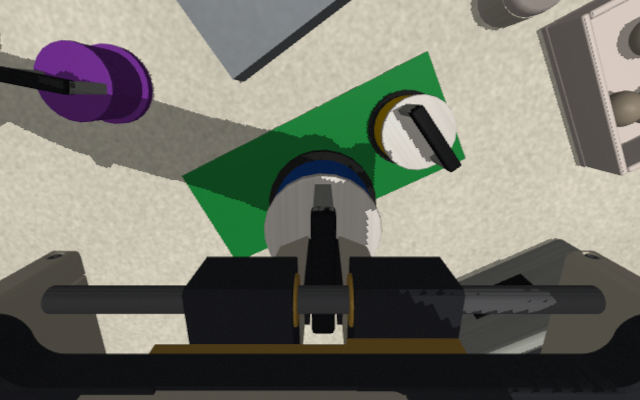

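```bash
python3 -m handwheel '[{"tx":0,"ty":0.05,"tz":1,"wx":0,"wy":0,"wz":0,"claw":0},{"tx":0,"ty":0.05,"tz":3,"wx":0,"wy":0,"wz":0,"claw":0},{"tx":0,"ty":0.05,"tz":5.5,"wx":0,"wy":0,"wz":0,"claw":0},{"tx":0,"ty":0.05,"tz":8,"wx":0,"wy":0,"wz":0,"claw":0},{"tx":0,"ty":0.05,"tz":10.5,"wx":0,"wy":0,"wz":0,"claw":0},{"tx":0,"ty":0.05,"tz":12.3,"wx":0,"wy":0,"wz":0,"claw":0},{"tx":0,"ty":0.05,"tz":13.2,"wx":0,"wy":0,"wz":0,"claw":0},{"tx":0,"ty":0.05,"tz":13.6,"wx":0,"wy":0,"wz":0,"claw":0},{"tx":0,"ty":0.05,"tz":13.75,"wx":0,"wy":0,"wz":0,"claw":0},{"tx":0,"ty":0.05,"tz":13.85,"wx":0,"wy":0,"wz":0,"claw":0},{"tx":0,"ty":0.05,"tz":13.9,"wx":0,"wy":0,"wz":0,"claw":0},{"tx":0,"ty":0.05,"tz":13.9,"wx":0,"wy":0,"wz":0,"claw":0}]' 40;  python3 -m handwheel '[{"tx":0,"ty":0,"tz":0.05,"wx":0,"wy":0,"wz":0,"claw":0},{"tx":0,"ty":0,"tz":0.1,"wx":0,"wy":0,"wz":0,"claw":0},{"tx":0,"ty":0,"tz":0.15,"wx":0,"wy":0,"wz":0,"claw":0},{"tx":0,"ty":0,"tz":0.15,"wx":0,"wy":0,"wz":0,"claw":0}]' 40
```

```text
clock: 13.82
position: [0.498, -0.3146, 0.1197]
ee_rot: [2.691, 1.618, 0.002]
force: [0.2, 0.1, -5.8]
width: 0.125
clock: 14.15
position: [0.4975, -0.3143, 0.1173]
ee_rot: [2.693, 1.619, 0.0]
force: [-0.5, 0.3, -6.8]
width: 0.123
```

```bash
python3 -m handwheel '[{"tx":0,"ty":0,"tz":0.05,"wx":0,"wy":0,"wz":0,"claw":0},{"tx":0,"ty":0,"tz":0.1,"wx":0,"wy":0,"wz":0,"claw":0},{"tx":0,"ty":0,"tz":0.1,"wx":0,"wy":0,"wz":0,"claw":0}]' 40
```

```text
clock: 14.4
position: [0.4976, -0.3145, 0.1169]
ee_rot: [2.692, 1.618, 0.001]
force: [-2.1, 1.5, 3.3]
width: 0.125
```

Blue is in contact with the mat, so I'm releasing it and backing off.

```bash
python3 -m handwheel '[{"tx":0,"ty":0,"tz":0,"wx":0,"wy":0,"wz":0,"claw":0.2},{"tx":0,"ty":0,"tz":0,"wx":0,"wy":0,"wz":0,"claw":0.4},{"tx":0,"ty":0,"tz":0,"wx":0,"wy":0,"wz":0,"claw":0.5},{"tx":0,"ty":0,"tz":0,"wx":0,"wy":0,"wz":0,"claw":0.5},{"tx":0,"ty":0,"tz":-1,"wx":0,"wy":0,"wz":0,"claw":0.5},{"tx":0,"ty":0,"tz":-3,"wx":0,"wy":0,"wz":0,"claw":0.5},{"tx":0,"ty":0,"tz":-6,"wx":0,"wy":0,"wz":0,"claw":0.6},{"tx":0,"ty":0,"tz":-9,"wx":0,"wy":0,"wz":0,"claw":0.6},{"tx":0,"ty":0,"tz":-12,"wx":0,"wy":0,"wz":0,"claw":0.6},{"tx":0,"ty":0,"tz":-15,"wx":0,"wy":0,"wz":0,"claw":0.6},{"tx":0,"ty":0,"tz":-17,"wx":0,"wy":0,"wz":0,"claw":0.6},{"tx":0,"ty":0,"tz":-18,"wx":0,"wy":0,"wz":0,"claw":0.6}]' 40
python3 - <<'E'
from h import *
im,d,P,K,T=grab("top"); handles(P,box=(150,260,250,340))
im,d,P,K,T=grab("wrist"); cv2.imwrite("pics/w5.png",im); handles(P,.115,.135,(0,400,0,640))
togo([.514,.073,.295],87)
E
```

```text
clock: 15.4
position: [0.4981, -0.3154, 0.3]
ee_rot: [2.69, 1.616, 0.004]
force: [-0.1, -0.2, 0.1]
width: 0.601
handle px [282. 211.] n 181 c [513.8  73.4] wh [64.9 11.7] barang rect 87.7 pca 87.0 z 0.1743
handle px [62. 81.] n 1046 c [ 324.5 -111.4] wh [12.1 67. ] barang rect 140.9 pca 140.8 z 0.1245
handle px [422. 129.] n 932 c [ 612.5 -316.6] wh [12.4 65.9] barang rect 101.4 pca 101.1 z 0.1275
handle px [344. 168.] n 764 c [ 524.5 -315.6] wh [65.  12.1] barang rect 61.3 pca 61.1 z 0.1276
handle px [552. 281.] n 77 c [ 682.3 -555. ] wh [19.5  3.1] barang rect 0.2 pca 0.8 z 0.1184
t 15.50 pos [ 0.498  -0.3149  0.2981] F [ 0.1 -0.6 -0.8] w 0.600 yaw_x 62.02 tilt 0.19
  tx 35.01 ty -16.79 tz 0.27
  wz -25.0 -> j7 about -0.15
  wz 155.0 -> j7 about 2.99
```

View pics/w5.png

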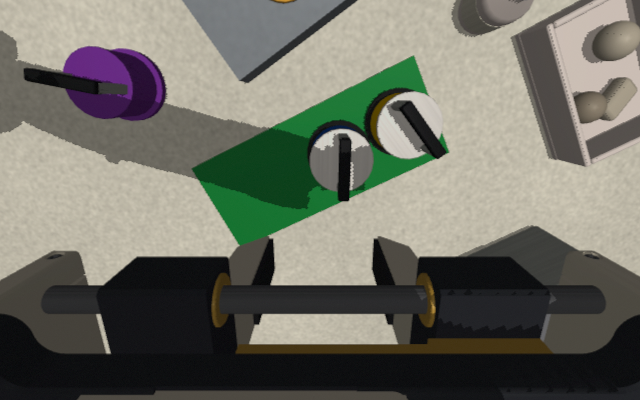

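Blue has since been shifted about 27 mm, to (344,168) in the wrist view. It now touches yellow, and both are upright and wholly on the mat, so I'm leaving them. Next is orange.

```bash
python3 -m handwheel '[{"tx":1.5,"ty":-0.7,"tz":0,"wx":0,"wy":0,"wz":-2,"claw":0.6},{"tx":4.5,"ty":-2.2,"tz":0,"wx":0,"wy":0,"wz":-5,"claw":0.6},{"tx":8,"ty":-3.8,"tz":0,"wx":0,"wy":0,"wz":-8,"claw":0.6},{"tx":11.5,"ty":-5.5,"tz":0,"wx":0,"wy":0,"wz":-11,"claw":0.6},{"tx":15,"ty":-7.2,"tz":0,"wx":0,"wy":0,"wz":-14,"claw":0.6},{"tx":18.5,"ty":-8.9,"tz":0,"wx":0,"wy":0,"wz":-17,"claw":0.6},{"tx":22,"ty":-10.5,"tz":0,"wx":0,"wy":0,"wz":-20,"claw":0.6},{"tx":25.5,"ty":-12.2,"tz":0,"wx":0,"wy":0,"wz":-22,"claw":0.6},{"tx":29,"ty":-13.9,"tz":0,"wx":0,"wy":0,"wz":-24,"claw":0.6},{"tx":32,"ty":-15.3,"tz":0,"wx":0,"wy":0,"wz":-25,"claw":0.6},{"tx":34,"ty":-16.3,"tz":0,"wx":0,"wy":0,"wz":-25,"claw":0.6},{"tx":34.9,"ty":-16.7,"tz":0,"wx":0,"wy":0,"wz":-25,"claw":0.6}]' 40
python3 - <<'E'
from h import *
im,d,P,K,T=grab("wrist"); im,d,P,K,T=grab("wrist"); cv2.imwrite("pics/w6.png",im); handles(P,.165,.18,(0,400,0,640))
togo([.514,.0735,.163],87)
E
```

```text
clock: 16.5
position: [0.5125, 0.0766, 0.2944]
ee_rot: [-2.271, -2.168, 0.003]
force: [0.6, 0.0, 0.3]
width: 0.601
handle px [324. 195.] n 977 c [514.3  74.9] wh [65.7 11.6] barang rect 87.2 pca 86.8 z 0.1746
t 16.60 pos [0.513  0.0739 0.2949] F [-0.4 -0.7  0.3] w 0.603 yaw_x 87.21 tilt 0.14
  tx -0.02 ty 0.13 tz 13.19
  wz 0.2 -> j7 about -0.13
  wz -179.8 -> j7 about -3.28
  wz 180.2 -> j7 about 3.01
```

View pics/w6.png

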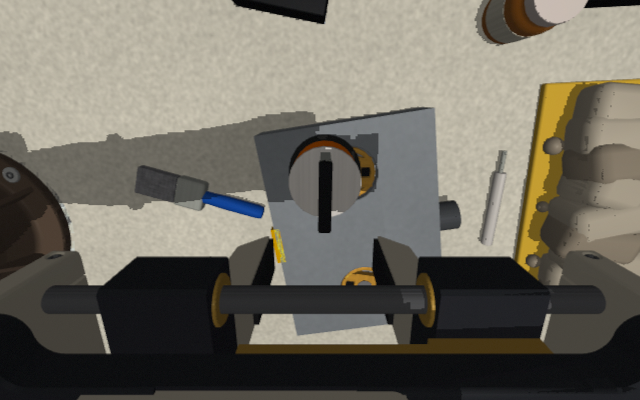

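The orange bar is at (324,195), centred and aligned. Descending and gripping.

```bash
python3 -m handwheel '[{"tx":0,"ty":0.1,"tz":2,"wx":0,"wy":0,"wz":0,"claw":0.6},{"tx":0,"ty":0.1,"tz":5,"wx":0,"wy":0,"wz":0,"claw":0.6},{"tx":0,"ty":0.1,"tz":8,"wx":0,"wy":0,"wz":0,"claw":0.6},{"tx":0,"ty":0.1,"tz":10,"wx":0,"wy":0,"wz":0,"claw":0.6},{"tx":0,"ty":0.1,"tz":12,"wx":0,"wy":0,"wz":0,"claw":0.6},{"tx":0,"ty":0.1,"tz":13,"wx":0,"wy":0,"wz":0,"claw":0.6},{"tx":0,"ty":0.1,"tz":13.2,"wx":0,"wy":0,"wz":0,"claw":0.6},{"tx":0,"ty":0.1,"tz":13.2,"wx":0,"wy":0,"wz":0,"claw":0.4},{"tx":0,"ty":0.1,"tz":13.2,"wx":0,"wy":0,"wz":0,"claw":0.2},{"tx":0,"ty":0.1,"tz":13.2,"wx":0,"wy":0,"wz":0,"claw":0.1},{"tx":0,"ty":0.1,"tz":13.2,"wx":0,"wy":0,"wz":0,"claw":0},{"tx":0,"ty":0.1,"tz":13.2,"wx":0,"wy":0,"wz":0,"claw":0}]' 20; python3 -m handwheel '[{"tx":0,"ty":0,"tz":0,"wx":0,"wy":0,"wz":0,"claw":0},{"tx":0,"ty":0,"tz":0,"wx":0,"wy":0,"wz":0,"claw":0},{"tx":0,"ty":0,"tz":0,"wx":0,"wy":0,"wz":0,"claw":0},{"tx":0,"ty":0,"tz":0,"wx":0,"wy":0,"wz":0,"claw":0}]' 40
python3 - <<'E'
from h import *
togo([.395,-.309,.28],90)
E
```

```text
clock: 17.6
position: [0.5151, 0.0723, 0.165]
ee_rot: [2.278, 2.163, 0.002]
force: [-0.1, 0.3, -0.8]
width: 0.282
clock: 17.93
position: [0.5147, 0.0723, 0.1645]
ee_rot: [-2.278, -2.163, -0.0]
force: [-1.7, 0.4, 4.5]
width: 0.127
t 17.93 pos [0.5147 0.0723 0.1645] F [-1.7  0.4  4.5] w 0.127 yaw_x 87.03 tilt 0.02
  tx -38.70 ty -9.98 tz -11.56
  wz -3.0 -> j7 about -0.09
  wz -183.0 -> j7 about -3.23
  wz 177.0 -> j7 about 3.06
```

```bash
python3 -m handwheel '[{"tx":0,"ty":0,"tz":-0.4,"wx":0,"wy":0,"wz":0,"claw":0},{"tx":0,"ty":0,"tz":-1,"wx":0,"wy":0,"wz":0,"claw":0},{"tx":0,"ty":0,"tz":-2.5,"wx":0,"wy":0,"wz":0,"claw":0},{"tx":0,"ty":0,"tz":-4.5,"wx":0,"wy":0,"wz":0,"claw":0},{"tx":0,"ty":0,"tz":-6.5,"wx":0,"wy":0,"wz":0,"claw":0},{"tx":-0.5,"ty":-0.1,"tz":-8.5,"wx":0,"wy":0,"wz":0,"claw":0},{"tx":-1.5,"ty":-0.4,"tz":-10,"wx":0,"wy":0,"wz":0,"claw":0},{"tx":-3,"ty":-0.8,"tz":-10.5,"wx":0,"wy":0,"wz":0,"claw":0},{"tx":-5,"ty":-1.3,"tz":-10.5,"wx":0,"wy":0,"wz":0,"claw":0},{"tx":-7.5,"ty":-1.9,"tz":-10.5,"wx":0,"wy":0,"wz":0,"claw":0},{"tx":-10,"ty":-2.6,"tz":-10.5,"wx":0,"wy":0,"wz":0,"claw":0},{"tx":-12.5,"ty":-3.2,"tz":-10.5,"wx":0,"wy":0,"wz":0,"claw":0}]' 40; python3 -m handwheel '[{"tx":-2.5,"ty":-0.6,"tz":0,"wx":0,"wy":0,"wz":0,"claw":0},{"tx":-5,"ty":-1.3,"tz":0,"wx":0,"wy":0,"wz":0,"claw":0},{"tx":-7.5,"ty":-1.9,"tz":0,"wx":0,"wy":0,"wz":0,"claw":0},{"tx":-10,"ty":-2.6,"tz":0,"wx":0,"wy":0,"wz":0,"claw":0},{"tx":-13,"ty":-3.4,"tz":0,"wx":0,"wy":0,"wz":0,"claw":0},{"tx":-16,"ty":-4.1,"tz":0,"wx":0,"wy":0,"wz":0,"claw":0},{"tx":-19,"ty":-4.9,"tz":0,"wx":0,"wy":0,"wz":0,"claw":0},{"tx":-21.5,"ty":-5.6,"tz":0,"wx":0,"wy":0,"wz":0,"claw":0},{"tx":-24,"ty":-6.2,"tz":0,"wx":0,"wy":0,"wz":0,"claw":0},{"tx":-25.5,"ty":-6.6,"tz":0,"wx":0,"wy":0,"wz":0,"claw":0},{"tx":-26.1,"ty":-6.8,"tz":0,"wx":0,"wy":0,"wz":0,"claw":0},{"tx":-26.1,"ty":-6.8,"tz":0,"wx":0,"wy":0,"wz":0,"claw":0}]' 40;python3 - <<'E'
from h import *
im,d,P,K,T=grab("wrist"); cv2.imwrite("pics/w7.png",im); handles(P,.115,.14,(0,400,0,640))
togo([.395,-.309,.1175])
E
```

```text
clock: 18.93
position: [0.4746, -0.0528, 0.2686]
ee_rot: [-2.278, -2.162, 0.002]
force: [0.7, -0.8, -5.5]
width: 0.126
clock: 19.93
position: [0.393, -0.3095, 0.2689]
ee_rot: [-2.282, -2.158, 0.001]
force: [-0.5, 0.8, -5.3]
width: 0.122
handle px [552. 182.] n 1371 c [ 611.8 -317.1] wh [13.1 66.5] barang rect 101.5 pca 100.7 z 0.1269
handle px [460. 186.] n 1206 c [ 523.6 -316.2] wh [66.  12.5] barang rect 61.4 pca 61.2 z 0.1272
t 19.98 pos [ 0.394  -0.308   0.2688] F [ 1.   1.1 -4.5] w 0.128 yaw_x 86.92 tilt 0.07
  tx -0.10 ty 0.12 tz 15.13
```

View pics/w7.png

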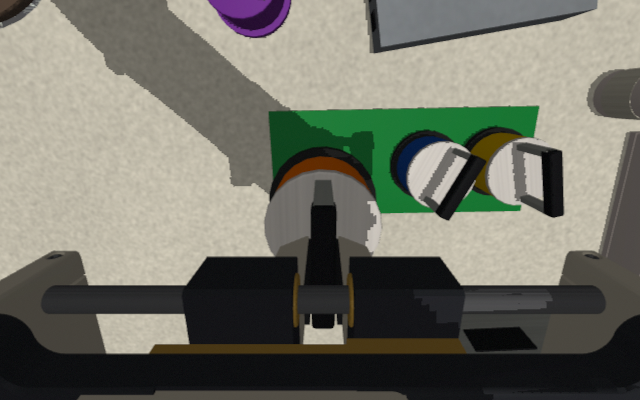

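```bash
python3 -m handwheel '[{"tx":0,"ty":0,"tz":1,"wx":0,"wy":0,"wz":0,"claw":0},{"tx":0,"ty":0,"tz":3,"wx":0,"wy":0,"wz":0,"claw":0},{"tx":0,"ty":0,"tz":6,"wx":0,"wy":0,"wz":0,"claw":0},{"tx":0,"ty":0,"tz":9,"wx":0,"wy":0,"wz":0,"claw":0},{"tx":0,"ty":0,"tz":11.5,"wx":0,"wy":0,"wz":0,"claw":0},{"tx":0,"ty":0,"tz":13.3,"wx":0,"wy":0,"wz":0,"claw":0},{"tx":0,"ty":0,"tz":14.2,"wx":0,"wy":0,"wz":0,"claw":0},{"tx":0,"ty":0,"tz":14.7,"wx":0,"wy":0,"wz":0,"claw":0},{"tx":0,"ty":0,"tz":14.9,"wx":0,"wy":0,"wz":0,"claw":0},{"tx":0,"ty":0,"tz":15,"wx":0,"wy":0,"wz":0,"claw":0},{"tx":0,"ty":0,"tz":15.05,"wx":0,"wy":0,"wz":0,"claw":0},{"tx":0,"ty":0,"tz":15.05,"wx":0,"wy":0,"wz":0,"claw":0}]' 40;  python3 -m handwheel '[{"tx":0,"ty":0,"tz":0.05,"wx":0,"wy":0,"wz":0,"claw":0},{"tx":0,"ty":0,"tz":0.1,"wx":0,"wy":0,"wz":0,"claw":0},{"tx":0,"ty":0,"tz":0.1,"wx":0,"wy":0,"wz":0,"claw":0}]' 40
```

```text
clock: 20.98
position: [0.3954, -0.3083, 0.1196]
ee_rot: [2.277, 2.162, 0.001]
force: [0.1, -0.1, -5.5]
width: 0.125
clock: 21.23
position: [0.395, -0.3081, 0.118]
ee_rot: [2.278, 2.163, 0.001]
force: [0.0, 0.4, -5.6]
width: 0.129
```

```bash
python3 -m handwheel '[{"tx":0,"ty":0,"tz":0.05,"wx":0,"wy":0,"wz":0,"claw":0},{"tx":0,"ty":0,"tz":0.1,"wx":0,"wy":0,"wz":0,"claw":0},{"tx":0,"ty":0,"tz":0.1,"wx":0,"wy":0,"wz":0,"claw":0}]' 40
```

```text
clock: 21.48
position: [0.3949, -0.3084, 0.1176]
ee_rot: [2.278, 2.162, 0.001]
force: [-3.0, 2.4, 8.4]
width: 0.123
```

```bash
python3 -m handwheel '[{"tx":0,"ty":0,"tz":-0.05,"wx":0,"wy":0,"wz":0,"claw":0.2},{"tx":0,"ty":0,"tz":-0.05,"wx":0,"wy":0,"wz":0,"claw":0.4},{"tx":0,"ty":0,"tz":-0.05,"wx":0,"wy":0,"wz":0,"claw":0.5},{"tx":0,"ty":0,"tz":-0.05,"wx":0,"wy":0,"wz":0,"claw":0.5},{"tx":0,"ty":0,"tz":-1,"wx":0,"wy":0,"wz":0,"claw":0.5},{"tx":0,"ty":0,"tz":-3,"wx":0,"wy":0,"wz":0,"claw":0.5},{"tx":0,"ty":0,"tz":-6,"wx":0,"wy":0,"wz":0,"claw":0.6},{"tx":0,"ty":0,"tz":-9,"wx":0,"wy":0,"wz":0,"claw":0.6},{"tx":0,"ty":0,"tz":-12,"wx":0,"wy":0,"wz":0,"claw":0.6},{"tx":0,"ty":0,"tz":-15,"wx":0,"wy":0,"wz":0,"claw":0.6},{"tx":0,"ty":0,"tz":-17,"wx":0,"wy":0,"wz":0,"claw":0.6},{"tx":0,"ty":0,"tz":-18,"wx":0,"wy":0,"wz":0,"claw":0.6}]' 40
python3 - <<'E'
from h import *
im,d,P,K,T=grab("wrist"); cv2.imwrite("pics/w8.png",im); handles(P,.115,.14,(0,400,0,640))
im,d,P,K,T=grab("top"); cv2.imwrite("pics/t8.png",cv2.resize(im[130:290,150:410],None,fx=3,fy=3,interpolation=cv2.INTER_CUBIC)); np.savez("top8.npz",im=im,P=P,K=K,T=T); print(trap(P))
togo([.472,.308,.25],-15)
E
```

```text
clock: 22.48
position: [0.3953, -0.3091, 0.3]
ee_rot: [2.276, 2.16, 0.003]
force: [0.7, -0.4, 0.6]
width: 0.6
handle px [321. 176.] n 693 c [ 394.3 -305.3] wh [64.6 11.2] barang rect 87.1 pca 87.1 z 0.1277
handle px [527. 175.] n 1080 c [ 612.  -316.7] wh [13.1 66. ] barang rect 101.5 pca 100.8 z 0.127
handle px [444. 179.] n 962 c [ 523.6 -316.1] wh [65.8 12.8] barang rect 61.8 pca 61.2 z 0.1272
(array([552.8, -19.4]), array([225.6, 300.3]), 6.0)
t 22.58 pos [ 0.3954 -0.3086  0.2983] F [-0.6  0.7 -1.1] w 0.601 yaw_x 87.03 tilt 0.19
  tx 61.98 ty 4.45 tz 4.80
  wz 102.0 -> j7 about 2.49
  wz -78.0 -> j7 about -0.65
```

View pics/w8.png

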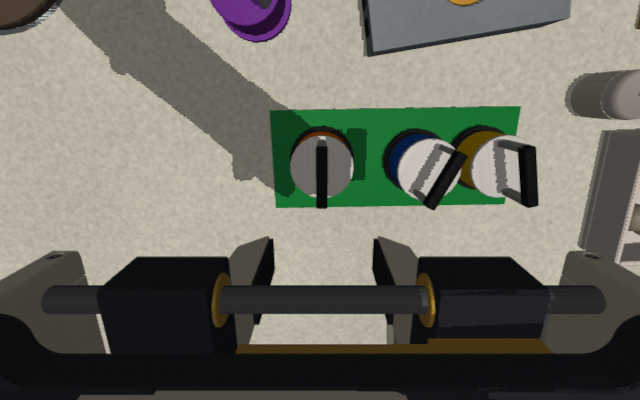

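View pics/t8.png

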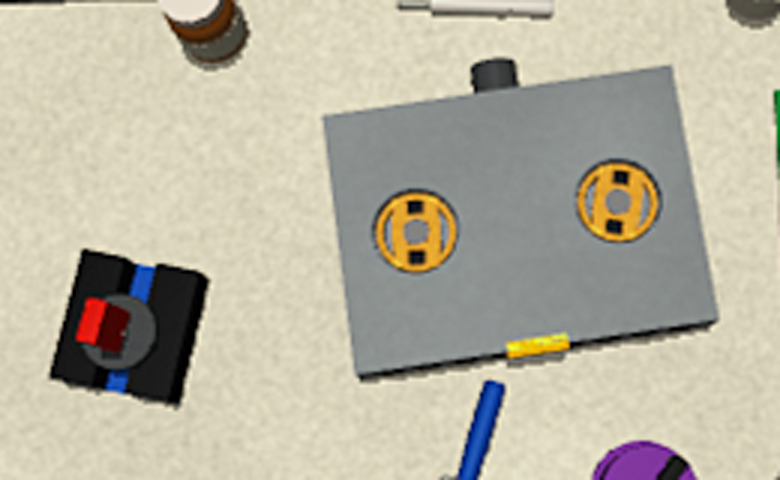

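All three canisters are upright on the mat and the deck is clear. The rings' holes show at crop (416,205)/(416,257) on the left and (621,176)/(615,226) on the right. I'll measure both rings from close above on the way to the spanner.

Run:
```python
from h import *
z=np.load("top8.npz");K,T=z["K"],z["T"]
for nm,a in (("L",[(416,205),(416,257),(416,231)]),("R",[(621,176),(615,226),(618,201)])):
    uv=np.array(a)/3+[150,130]; p=onplane(uv-0.33,.045,K,T); print(nm,np.round(p*1000,1)[:,:2], np.degrees(np.arctan2(*(p[0]-p[1])[[1,0]])))
togo([.562,-.104,.27],110)
```

```text
L [[569.3  65.1]
 [525.3  66.4]
 [547.2  65.8]] -1.6915761104271156
R [[ 586.5 -107.2]
 [ 544.1  -99.6]
 [ 565.2 -103.4]] -10.24850112641659
t 22.58 pos [ 0.3954 -0.3086  0.2983] F [-0.6  0.7 -1.1] w 0.601 yaw_x 87.03 tilt 0.19
  tx 21.30 ty 15.57 tz 2.86
  wz -23.0 -> j7 about 0.31
  wz 157.0 -> j7 about 3.45
```

```bash
python3 -m handwheel '[{"tx":1.5,"ty":1.1,"tz":0.3,"wx":0,"wy":0,"wz":-3,"claw":0.6},{"tx":4.5,"ty":3.3,"tz":0.7,"wx":0,"wy":0,"wz":-6,"claw":0.6},{"tx":7.5,"ty":5.5,"tz":1.1,"wx":0,"wy":0,"wz":-10,"claw":0.6},{"tx":10.5,"ty":7.7,"tz":1.5,"wx":0,"wy":0,"wz":-14,"claw":0.6},{"tx":13.5,"ty":9.9,"tz":1.9,"wx":0,"wy":0,"wz":-18,"claw":0.6},{"tx":16.5,"ty":12.1,"tz":2.3,"wx":0,"wy":0,"wz":-21,"claw":0.6},{"tx":19,"ty":13.9,"tz":2.6,"wx":0,"wy":0,"wz":-23,"claw":0.6},{"tx":20.7,"ty":15.1,"tz":2.8,"wx":0,"wy":0,"wz":-23,"claw":0.6},{"tx":21.3,"ty":15.5,"tz":2.8,"wx":0,"wy":0,"wz":-23,"claw":0.6},{"tx":21.3,"ty":15.5,"tz":2.8,"wx":0,"wy":0,"wz":-23,"claw":0.6},{"tx":21.3,"ty":15.5,"tz":2.8,"wx":0,"wy":0,"wz":-23,"claw":0.6}]' 40
python3 - <<'E'
from h import *
im,d,P,K,T=grab("wrist"); im,d,P,K,T=grab("wrist"); cv2.imwrite("pics/w9.png",im); np.savez("w9.npz",im=im,P=P,K=K,T=T)
cv2.imwrite("pics/w9c.png",cv2.resize(im[100:300,180:460],None,fx=2.8,fy=2.8,interpolation=cv2.INTER_CUBIC))
togo([.547,.066,.27],150)
E
```

```text
clock: 23.5
position: [0.5596, -0.104, 0.2677]
ee_rot: [-1.801, -2.572, 0.003]
force: [-0.3, -1.7, 0.2]
width: 0.604
t 23.60 pos [ 0.5595 -0.1052  0.2685] F [ 0.4  0.4 -0.6] w 0.600 yaw_x 109.88 tilt 0.05
  tx 16.52 ty 4.64 tz -0.15
  wz -40.1 -> j7 about -0.03
  wz 139.9 -> j7 about 3.11
```

View pics/w9c.png

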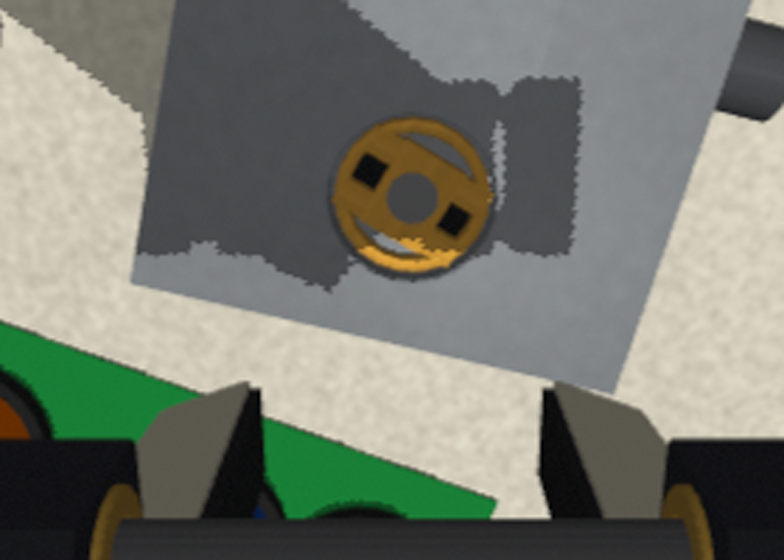

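```bash
cat >> h.py <<'E'
def ringholes(im,K,T,c):
    """find dark square holes near ring centre c (world xy, m)"""
    uvc=proj([[c[0],c[1],.045]],K,T)[0]
    v,u=np.mgrid[0:400,0:640]
    p=onplane(np.c_[u.ravel(),v.ravel()],.045,K,T).reshape(400,640,3)
    r=np.hypot(p[...,0]-c[0],p[...,1]-c[1])
    m=((im.max(2)<28)&(r<.033)).astype(np.uint8)
    n,l,st,ce=cv2.connectedComponentsWithStats(m); o=[]
    for i in range(1,n):
        if st[i,4]>=8: q=p[l==i][:,:2].mean(0)*1000; o.append((st[i,4],q)); 
    o.sort(key=lambda t:-t[0]); o=o[:2]
    for a,q in o: print("  hole",a,np.round(q,1))
    if len(o)==2:
        a,b=o[0][1],o[1][1]; dd=a-b; print("  centre",np.round((a+b)/2,1),"dist %.1f"%np.hypot(*dd),"line ang %.1f"%(np.degrees(np.arctan2(dd[1],dd[0]))%180))
E
python3 - <<'E'
from h import *
z=np.load("w9.npz"); print("R wrist"); ringholes(z["im"],z["K"],z["T"],(.565,-.1034))
z=np.load("top8.npz"); print("top R"); ringholes(z["im"],z["K"],z["T"],(.565,-.1034)); print("top L");ringholes(z["im"],z["K"],z["T"],(.547,.066))
E
python3 -m handwheel '[{"tx":2,"ty":0.5,"tz":0,"wx":0,"wy":0,"wz":-5,"claw":0.6},{"tx":5,"ty":1.4,"tz":0,"wx":0,"wy":0,"wz":-10,"claw":0.6},{"tx":8,"ty":2.2,"tz":0,"wx":0,"wy":0,"wz":-16,"claw":0.6},{"tx":11,"ty":3.1,"tz":0,"wx":0,"wy":0,"wz":-22,"claw":0.6},{"tx":14,"ty":3.9,"tz":0,"wx":0,"wy":0,"wz":-28,"claw":0.6},{"tx":16,"ty":4.5,"tz":0,"wx":0,"wy":0,"wz":-34,"claw":0.6},{"tx":16.5,"ty":4.6,"tz":0,"wx":0,"wy":0,"wz":-40,"claw":0.6},{"tx":16.5,"ty":4.6,"tz":0,"wx":0,"wy":0,"wz":-40,"claw":0.6},{"tx":16.5,"ty":4.6,"tz":0,"wx":0,"wy":0,"wz":-40,"claw":0.6}]' 40
python3 - <<'E'
from h import *
im,d,P,K,T=grab("wrist"); im,d,P,K,T=grab("wrist"); cv2.imwrite("pics/w10.png",im)
ringholes(im,K,T,(.547,.066))
togo([.472,.308,.25],165)
E
```

```text
R wrist
  hole 75 [542.6 -98.3]
  hole 63 [ 583.6 -106.3]
  centre [ 563.1 -102.3] dist 41.8 line ang 169.1
top R
  hole 11 [ 586.2 -106.7]
top L
  hole 8 [569.5  68.8]
clock: 24.35
position: [0.5472, 0.0657, 0.269]
ee_rot: [0.82, 3.032, -0.0]
force: [0.1, -0.6, -0.2]
width: 0.603
  hole 77 [523.7  66.3]
t 24.45 pos [0.5474 0.0652 0.269 ] F [-0.6  0.1 -0. ] w 0.598 yaw_x 149.66 tilt 0.04
  tx 18.77 ty 17.15 tz 1.89
  wz -15.3 -> j7 about 0.70
  wz 164.7 -> j7 about 3.84
```

View pics/w10.png

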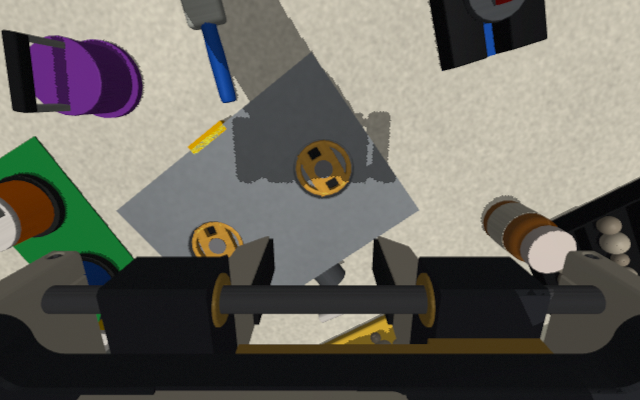

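```bash
sed -i 's/im.max(2)<28)&(r<.033)/im.max(2)<thr)\&(r<.030)/; s/def ringholes(im,K,T,c):/def ringholes(im,K,T,c,thr=28):/' h.py
cat >> h.py <<'E'
def ringcircle(im,K,T,c):
    v,u=np.mgrid[0:400,0:640]
    p=onplane(np.c_[u.ravel(),v.ravel()],.045,K,T).reshape(400,640,3)
    r=np.hypot(p[...,0]-c[0],p[...,1]-c[1]); h=cv2.cvtColor(im,cv2.COLOR_BGR2HSV)
    m=((h[...,0]>8)&(h[...,0]<30)&(h[...,1]>110)&(h[...,2]>40)&(r<.045))
    q=p[m][:,:2].astype(np.float32)*1000; hu=cv2.convexHull(q)[:,0]
    A=np.c_[2*hu,np.ones(len(hu))]; s=np.linalg.lstsq(A,(hu**2).sum(1),rcond=None)[0]
    print("  circle c",np.round(s[:2],1),"r %.1f"%np.sqrt(s[2]+s[0]**2+s[1]**2))
E
python3 - <<'E'
from h import *
z=np.load("w9.npz"); print("R wrist"); ringcircle(z["im"],z["K"],z["T"],(.564,-.103))
im=cv2.imread("pics/w10.png"); K,T=campose("wrist"); print("L wrist");ringcircle(im,K,T,(.547,.066)); ringholes(im,K,T,(.547,.066),50);ringholes(im,K,T,(.547,.066),65)
print("R from here"); ringcircle(im,K,T,(.564,-.103))
z=np.load("top8.npz"); 
print("top R");ringcircle(z["im"],z["K"],z["T"],(.564,-.103));ringholes(z["im"],z["K"],z["T"],(.564,-.103),60)
print("top L");ringcircle(z["im"],z["K"],z["T"],(.547,.066));ringholes(z["im"],z["K"],z["T"],(.547,.066),60)
E
```

```text
R wrist
  circle c [ 563.3 -102.7] r 33.2
L wrist
  circle c [545.3  66.1] r 33.2
  hole 93 [523.8  66. ]
  hole 63 [566.  66.]
  centre [544.9  66. ] dist 42.3 line ang 0.0
  hole 213 [545.5  65.8]
  hole 107 [523.9  66.1]
  centre [534.7  65.9] dist 21.6 line ang 179.0
R from here
  circle c [ 568.3 -104.9] r 36.6
top R
  circle c [ 564.8 -102.5] r 33.4
  hole 17 [544.1 -98. ]
  hole 16 [ 586.1 -106.8]
  centre [ 565.1 -102.4] dist 42.8 line ang 168.2
top L
  circle c [547.   66.4] r 33.4
  hole 16 [568.2  67.3]
  hole 16 [524.9  66. ]
  centre [546.5  66.7] dist 43.3 line ang 1.6
```

```bash
python3 -m handwheel '[{"tx":1.5,"ty":1.4,"tz":0,"wx":0,"wy":0,"wz":-1,"claw":0.6},{"tx":4,"ty":3.7,"tz":0,"wx":0,"wy":0,"wz":-3,"claw":0.6},{"tx":6.5,"ty":6,"tz":0,"wx":0,"wy":0,"wz":-5,"claw":0.6},{"tx":9,"ty":8.3,"tz":0,"wx":0,"wy":0,"wz":-7,"claw":0.6},{"tx":11.5,"ty":10.6,"tz":0,"wx":0,"wy":0,"wz":-9,"claw":0.6},{"tx":14,"ty":12.8,"tz":0,"wx":0,"wy":0,"wz":-11,"claw":0.6},{"tx":16.5,"ty":15.1,"tz":0,"wx":0,"wy":0,"wz":-13,"claw":0.6},{"tx":18,"ty":16.5,"tz":0,"wx":0,"wy":0,"wz":-15.3,"claw":0.6},{"tx":18.7,"ty":17.1,"tz":0,"wx":0,"wy":0,"wz":-15.3,"claw":0.6},{"tx":18.7,"ty":17.1,"tz":0,"wx":0,"wy":0,"wz":-15.3,"claw":0.6},{"tx":18.7,"ty":17.1,"tz":0,"wx":0,"wy":0,"wz":-15.3,"claw":0.6}]' 40
cat >> h.py <<'E'
def spanner(im,P,box=None):
    h=cv2.cvtColor(im,cv2.COLOR_BGR2HSV); Z=P[...,2]
    red=((h[...,0]<8)|(h[...,0]>172))&(h[...,1]>130)&(h[...,2]>30)
    zt=np.percentile(Z[red&(Z>.05)&(Z<.3)],95) if (red&(Z>.05)).any() else 0
    m=red&(Z>zt-.006)&(Z<zt+.006)
    q=P[m][:,:2]; (c,wh,a)=cv2.minAreaRect(np.float32(q)*1000); b=cv2.boxPoints((c,wh,a)); e=b[1]-b[0]; f=b[2]-b[1]
    L=e if np.hypot(*e)>np.hypot(*f) else f
    print("  grip top z %.4f n %d c %s wh %s long ang %.1f"%(zt,m.sum(),np.round(c,1),np.round(wh,1),np.degrees(np.arctan2(L[1],L[0]))%180))
E
python3 - <<'E'
from h import *
im,d,P,K,T=grab("wrist"); im,d,P,K,T=grab("wrist"); cv2.imwrite("pics/w11.png",im); spanner(im,P)
Z=P[...,2]; m=((Z>.036)&(Z<.044)).astype(np.uint8); m[260:]=0
m=cv2.morphologyEx(m,cv2.MORPH_OPEN,np.ones((3,3))); print("rest",rect(P[m>0][:,:2]))
togo([.473,.309,.09],165)
E
```

```text
clock: 25.37
position: [0.4718, 0.307, 0.2687]
ee_rot: [0.406, 3.115, -0.002]
force: [0.5, -0.7, -0.2]
width: 0.595
  grip top z 0.1234 n 616 c [461.8 422.1] wh [ 35.3 247.1] long ang 95.2
rest (array([518.4, 289.8]), array([246.5, 563.3]), 8.5)
t 25.47 pos [0.4721 0.3063 0.2689] F [-0.8 -0.1 -0.1] w 0.603 yaw_x 165.07 tilt 0.07
  tx -0.01 ty 0.30 tz 17.89
  wz 0.1 -> j7 about 0.73
  wz -179.9 -> j7 about -2.41
  wz 180.1 -> j7 about 3.87
```

View pics/w11.png

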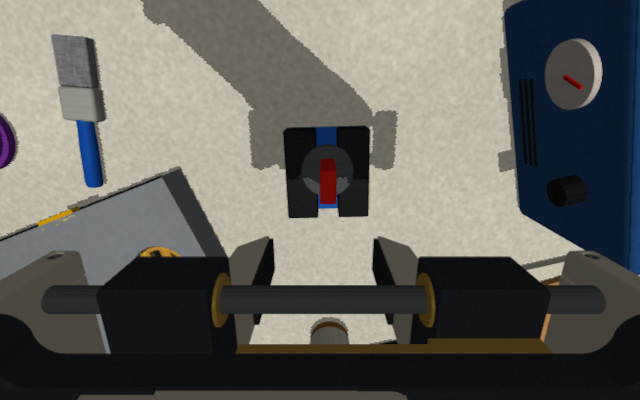

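```bash
sed -i 's/    red=((h\[/    if box: k=np.zeros(Z.shape,bool); k[box[0]:box[1],box[2]:box[3]]=1; Z=np.where(k,Z,0)\n    red=((h[/; s/(j\["joints"\]\[6\]+np/(X+np/; s/s\["joints"\]\[6\]+np.radians(w)/s["joints"][6]-np.radians(w)/' h.py
python3 - <<'E'
from h import *
im,d,P,K,T=grab("wrist"); spanner(im,P,(100,230,270,390))
Z=P[...,2]; m=((Z>.034)&(Z<.044)).astype(np.uint8); m[240:]=0;m[:100]=0;m[:,:260]=0;m[:,400:]=0
m=cv2.morphologyEx(m,cv2.MORPH_OPEN,np.ones((3,3))); print("rest",rect(P[m>0][:,:2]))
im,d,P,K,T=grab("top"); spanner(im,P,(200,280,150,230))
togo([.473,.309,.09],165)
print(sensors.observe()["joints"])
E
```

```text
grip top z 0.1228 n 538 c [472.1 310.1] wh [14.6 33.7] long ang 165.8
rest (array([479.5, 308.2]), array([102.2, 110.2]), 76.5)
  grip top z 0.0000 n 5 c [ 395.5 -294. ] wh [76.   9.4] long ang 7.5
t 25.57 pos [0.4718 0.3069 0.2689] F [ 0.5 -0.3 -0.3] w 0.601 yaw_x 165.12 tilt 0.04
  tx -0.05 ty 0.24 tz 17.89
  wz 0.1 -> j7 about 0.73
  wz -179.9 -> j7 about 3.87
  wz 180.1 -> j7 about -2.41
[-0.87861735  0.31094964  0.27331612  1.70409111 -0.09036992  1.13890417
  0.73112025]
```

```bash
python3 -m handwheel '[{"tx":0,"ty":0.28,"tz":2,"wx":0,"wy":0,"wz":-0.5,"claw":0.6},{"tx":0,"ty":0.28,"tz":5,"wx":0,"wy":0,"wz":-0.5,"claw":0.6},{"tx":0,"ty":0.28,"tz":8,"wx":0,"wy":0,"wz":-0.5,"claw":0.6},{"tx":0,"ty":0.28,"tz":11,"wx":0,"wy":0,"wz":-0.5,"claw":0.6},{"tx":0,"ty":0.28,"tz":14,"wx":0,"wy":0,"wz":-0.5,"claw":0.6},{"tx":0,"ty":0.28,"tz":16,"wx":0,"wy":0,"wz":-0.5,"claw":0.6},{"tx":0,"ty":0.28,"tz":17.5,"wx":0,"wy":0,"wz":-0.5,"claw":0.6},{"tx":0,"ty":0.28,"tz":18.2,"wx":0,"wy":0,"wz":-0.5,"claw":0.6},{"tx":0,"ty":0.28,"tz":18.2,"wx":0,"wy":0,"wz":-0.5,"claw":0.6},{"tx":0,"ty":0.28,"tz":18.2,"wx":0,"wy":0,"wz":-0.5,"claw":0.4},{"tx":0,"ty":0.28,"tz":18.2,"wx":0,"wy":0,"wz":-0.5,"claw":0.3}]' 10; python3 -m handwheel '[{"tx":0,"ty":0,"tz":0,"wx":0,"wy":0,"wz":0,"claw":0.25},{"tx":0,"ty":0,"tz":0,"wx":0,"wy":0,"wz":0,"claw":0.2},{"tx":0,"ty":0,"tz":0,"wx":0,"wy":0,"wz":0,"claw":0.15},{"tx":0,"ty":0,"tz":0,"wx":0,"wy":0,"wz":0,"claw":0.1},{"tx":0,"ty":0,"tz":0,"wx":0,"wy":0,"wz":0,"claw":0}]' 15;python3 -c "
from h import *
state(); print(sensors.observe()['ft_torque'])"
```

```text
clock: 26.48
position: [0.4724, 0.3118, 0.088]
ee_rot: [0.388, 3.116, 0.002]
force: [-0.3, -0.3, 1.0]
width: 0.502
clock: 26.9
position: [0.4716, 0.3117, 0.0871]
ee_rot: [0.388, 3.117, 0.001]
force: [-1.3, 0.5, 3.6]
width: 0.171
t 26.90 pos [0.4716 0.3117 0.0871] F [-1.3  0.5  3.6] w 0.171 yaw_x 165.83 tilt 0.03
[-0.03464917  0.2320727   0.03288955]
```

```bash
python3 -m handwheel '[{"tx":0,"ty":0,"tz":0,"wx":0,"wy":0,"wz":0,"claw":0},{"tx":0,"ty":0,"tz":0,"wx":0,"wy":0,"wz":0,"claw":0},{"tx":0,"ty":0,"tz":0,"wx":0,"wy":0,"wz":0,"claw":0},{"tx":0,"ty":0,"tz":-0.5,"wx":0,"wy":0,"wz":0,"claw":0},{"tx":0,"ty":0,"tz":-1.5,"wx":0,"wy":0,"wz":0,"claw":0},{"tx":0,"ty":0,"tz":-3,"wx":0,"wy":0,"wz":0,"claw":0},{"tx":0,"ty":0,"tz":-5,"wx":0,"wy":0,"wz":0,"claw":0},{"tx":0,"ty":0,"tz":-7.5,"wx":0,"wy":0,"wz":0,"claw":0},{"tx":0,"ty":0,"tz":-10,"wx":0,"wy":0,"wz":0,"claw":0},{"tx":0,"ty":0,"tz":-12,"wx":0,"wy":0,"wz":0,"claw":0},{"tx":0,"ty":0,"tz":-12.5,"wx":0,"wy":0,"wz":0,"claw":0},{"tx":0,"ty":0,"tz":-12.5,"wx":0,"wy":0,"wz":0,"claw":0}]' 50
python3 - <<'E'
from h import *
im,d,P,K,T=grab("wrist"); cv2.imwrite("pics/w12.png",im)
im,d,P,K,T=grab("scene"); cv2.imwrite("pics/s12.png",cv2.resize(im[60:260,300:480],None,fx=3,fy=3))
im,d,P,K,T=grab("top"); cv2.imwrite("pics/t12.png",cv2.resize(im[160:320,120:300],None,fx=3,fy=3))
togo([.546,.0662,.16],180)
E
```

```text
clock: 27.9
position: [0.4722, 0.3121, 0.2134]
ee_rot: [0.387, 3.116, 0.004]
force: [0.2, 0.1, -2.8]
width: 0.17
t 28.05 pos [0.4707 0.3111 0.2104] F [-0.7  0.6 -2.7] w 0.176 yaw_x 165.83 tilt 0.14
  tx -13.31 ty -21.89 tz 5.06
  wz -14.2 -> j7 about 1.00
  wz 165.8 -> j7 about -2.14
```

View pics/w12.png

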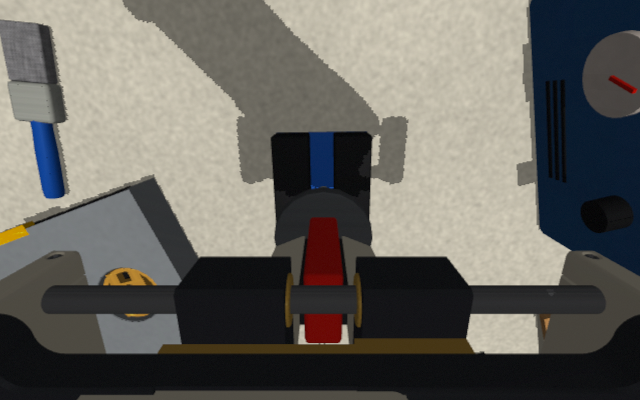

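View pics/s12.png

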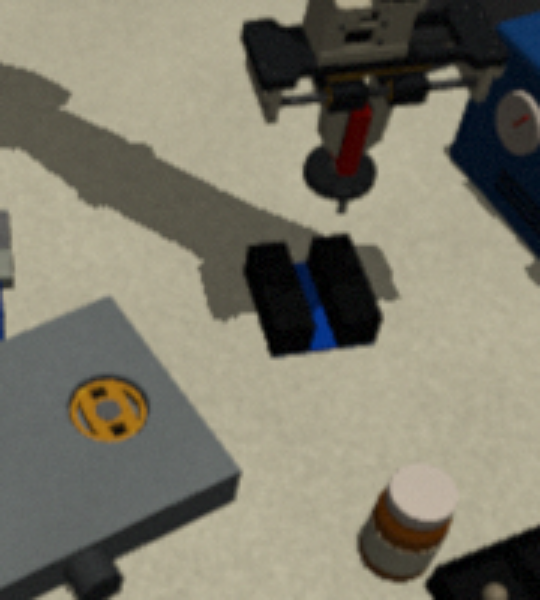

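Run:
```python
from h import *
s=sensors.observe(); im,d=vision.get_image("wrist"); m=vision.camera_model("wrist"); C=cloud(d,m["K"],m["hand_eye"])
h=cv2.cvtColor(im,cv2.COLOR_BGR2HSV)
red=((h[...,0]<8)|(h[...,0]>172))&(h[...,1]>130)&(h[...,2]>30)&(d>0)&(d<.3); red[:, :250]=0; red[:,400:]=0
q=C[red]; print("red x,y,z pct", np.round(np.percentile(q,[1,5,25,50,75,95,99],axis=0)*1000,1))
top=q[q[:,2]<np.percentile(q[:,2],2)+.004]; print("topface",np.round(top.min(0)*1000,1),np.round(top.max(0)*1000,1),len(top))
# head
hd=(C[...,2]>.028)&(C[...,2]<.06)&(d>0)&(np.abs(C[...,1])<.05)&(C[...,0]>-.06)&(C[...,0]<.06)
q=C[hd]; print("head n",len(q),np.round(q.min(0)*1000,1),np.round(q.max(0)*1000,1), np.round(np.median(q,0)*1000,1))
hu=cv2.convexHull(np.float32(q[:,:2]*1000))[:,0]; hu=hu[hu[:,0]>5]
A=np.c_[2*hu,np.ones(len(hu))]; sol=np.linalg.lstsq(A,(hu**2).sum(1),rcond=None)[0]; print("head circle",sol[:2],np.sqrt(sol[2]+(sol[:2]**2).sum()))
```

```text
red x,y,z pct [[-16.8  -8.4 -55. ]
 [-14.6  -7.6 -35.3]
 [ -5.1  -4.4 -34.4]
 [ 15.2  -0.5 -29.6]
 [ 15.7   3.4  -8.1]
 [ 16.1   6.6  20.2]
 [ 25.6   8.   28.2]]
topface [-18.1  -8.6 -64.7] [ 30.6   7.7 -31.7] 1618
head n 3532 [ -6.2 -31.4  28.1] [30.  29.7 46.2] [14.9 -1.1 35.4]
head circle [-0.64779419 -0.89434521] 30.588740728565107
```

```bash
python3 -m handwheel '[{"tx":-0.8,"ty":-1.3,"tz":0,"wx":0,"wy":0,"wz":-1,"claw":0},{"tx":-2.2,"ty":-3.6,"tz":0,"wx":0,"wy":0,"wz":-3,"claw":0},{"tx":-3.6,"ty":-6,"tz":0,"wx":0,"wy":0,"wz":-5,"claw":0},{"tx":-5.2,"ty":-8.5,"tz":0.5,"wx":0,"wy":0,"wz":-7,"claw":0},{"tx":-6.8,"ty":-11.1,"tz":1,"wx":0,"wy":0,"wz":-9,"claw":0},{"tx":-8.4,"ty":-13.7,"tz":1.5,"wx":0,"wy":0,"wz":-11,"claw":0},{"tx":-10,"ty":-16.3,"tz":2,"wx":0,"wy":0,"wz":-13,"claw":0},{"tx":-11.4,"ty":-18.7,"tz":2.5,"wx":0,"wy":0,"wz":-14.5,"claw":0},{"tx":-12.6,"ty":-20.7,"tz":3,"wx":0,"wy":0,"wz":-14.7,"claw":0},{"tx":-13.2,"ty":-21.7,"tz":3.5,"wx":0,"wy":0,"wz":-14.7,"claw":0},{"tx":-13.2,"ty":-21.8,"tz":4,"wx":0,"wy":0,"wz":-14.7,"claw":0},{"tx":-13.2,"ty":-21.8,"tz":4,"wx":0,"wy":0,"wz":-14.7,"claw":0}]' 50
python3 -m handwheel '[{"tx":0,"ty":0,"tz":0,"wx":0,"wy":0,"wz":0,"claw":0},{"tx":0,"ty":0,"tz":0,"wx":0,"wy":0,"wz":0,"claw":0}]' 50
python3 - <<'E'
from h import *
togo([.545,.0667,.128],180.5)
E
```

```text
clock: 29.1
position: [0.5449, 0.0672, 0.1698]
ee_rot: [0.012, -3.138, 0.001]
force: [-0.0, 1.2, -3.7]
width: 0.17
clock: 29.27
position: [0.5457, 0.0695, 0.1715]
ee_rot: [0.018, -3.141, -0.001]
force: [0.3, 0.5, -2.4]
width: 0.173
t 29.27 pos [0.5457 0.0695 0.1715] F [ 0.3  0.5 -2.4] w 0.173 yaw_x -179.36 tilt 0.05
  tx 0.07 ty -0.28 tz 4.35
  wz -179.9 -> j7 about 4.63
  wz 0.1 -> j7 about 1.48
```

```bash
python3 -m handwheel '[{"tx":0.05,"ty":-0.2,"tz":1.5,"wx":0,"wy":0,"wz":0.1,"claw":0},{"tx":0.05,"ty":-0.2,"tz":3,"wx":0,"wy":0,"wz":0.1,"claw":0},{"tx":0.05,"ty":-0.2,"tz":4.3,"wx":0,"wy":0,"wz":0.1,"claw":0},{"tx":0.05,"ty":-0.2,"tz":4.3,"wx":0,"wy":0,"wz":0.1,"claw":0},{"tx":0.05,"ty":-0.2,"tz":4.3,"wx":0,"wy":0,"wz":0.1,"claw":0},{"tx":0.05,"ty":-0.2,"tz":4.3,"wx":0,"wy":0,"wz":0.1,"claw":0}]' 50
python3 - <<'E'
from h import *
togo([.545,.0667,.104],180.5)
for i in range(3): im,d,P,K,T=grab("scene"); state()
cv2.imwrite("pics/s13.png",cv2.resize(im[100:280,240:440],None,fx=4,fy=4,interpolation=cv2.INTER_CUBIC)[:600])
im,d,P,K,T=grab("wrist"); cv2.imwrite("pics/w13.png",im)
E
```

```text
clock: 29.77
position: [0.5461, 0.0667, 0.1296]
ee_rot: [-0.013, 3.141, 0.001]
force: [-0.6, 0.2, -2.6]
width: 0.169
t 29.77 pos [0.5461 0.0667 0.1296] F [-0.6  0.2 -2.6] w 0.169 yaw_x -179.52 tilt 0.06
  tx 0.11 ty -0.00 tz 2.56
  wz -180.0 -> j7 about 4.65
  wz -0.0 -> j7 about 1.51
t 29.82 pos [0.5463 0.0665 0.1298] F [ 0.2  0.7 -2.3] w 0.174 yaw_x -179.53 tilt 0.09
t 29.87 pos [0.5463 0.0664 0.1298] F [ 0.2 -1.  -2.5] w 0.172 yaw_x -179.54 tilt 0.10
t 29.92 pos [0.5462 0.0663 0.1297] F [-0.1 -0.3 -2.2] w 0.172 yaw_x -179.55 tilt 0.09
```

View pics/s13.png

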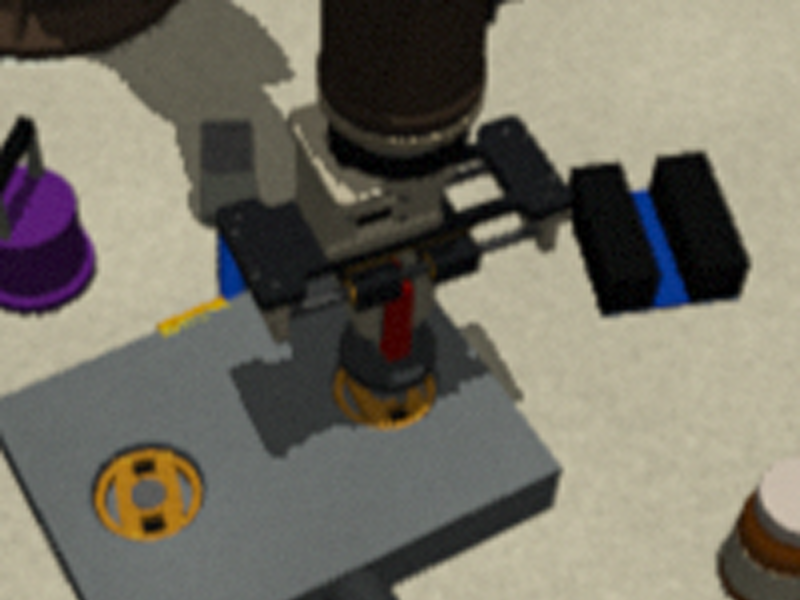

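View pics/w13.png

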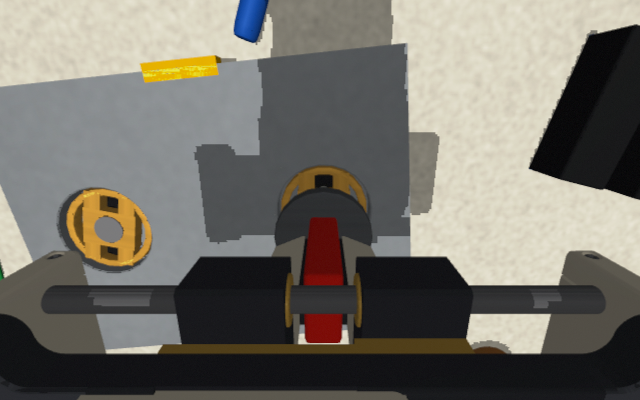

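```bash
python3 -m handwheel '[{"tx":0.1,"ty":0.03,"tz":0.3,"wx":0,"wy":0,"wz":0,"claw":0},{"tx":0.1,"ty":0.03,"tz":0.6,"wx":0,"wy":0,"wz":0,"claw":0},{"tx":0.1,"ty":0.03,"tz":0.9,"wx":0,"wy":0,"wz":0,"claw":0},{"tx":0.1,"ty":0.03,"tz":1.2,"wx":0,"wy":0,"wz":0,"claw":0},{"tx":0.1,"ty":0.03,"tz":1.4,"wx":0,"wy":0,"wz":0,"claw":0},{"tx":0.1,"ty":0.03,"tz":1.4,"wx":0,"wy":0,"wz":0,"claw":0}]' 50
python3 -c "
from h import *
togo([.545,.0667,.104],180.5)"
```

```text
clock: 30.47
position: [0.5443, 0.0662, 0.1141]
ee_rot: [0.012, -3.141, 0.0]
force: [0.3, -0.7, -2.9]
width: 0.173
t 30.47 pos [0.5443 0.0662 0.1141] F [ 0.3 -0.7 -2.9] w 0.173 yaw_x -179.58 tilt 0.06
  tx -0.07 ty 0.05 tz 1.01
  wz -180.1 -> j7 about 4.66
  wz -0.1 -> j7 about 1.51
```

```bash
python3 -m handwheel '[{"tx":-0.05,"ty":0.03,"tz":0.2,"wx":0,"wy":0,"wz":0,"claw":0},{"tx":-0.05,"ty":0.03,"tz":0.4,"wx":0,"wy":0,"wz":0,"claw":0},{"tx":-0.05,"ty":0.03,"tz":0.6,"wx":0,"wy":0,"wz":0,"claw":0},{"tx":-0.05,"ty":0.03,"tz":0.6,"wx":0,"wy":0,"wz":0,"claw":0}]' 50
python3 -c "
from h import *
togo([.545,.0667,.104],180.5)"
```

```text
clock: 30.8
position: [0.5449, 0.0665, 0.1084]
ee_rot: [0.012, -3.141, 0.0]
force: [-0.2, 0.5, -2.7]
width: 0.173
t 30.80 pos [0.5449 0.0665 0.1084] F [-0.2  0.5 -2.7] w 0.173 yaw_x -179.57 tilt 0.03
  tx -0.01 ty 0.02 tz 0.44
  wz -180.1 -> j7 about 4.66
  wz -0.1 -> j7 about 1.52
```

```bash
python3 -m handwheel '[{"tx":0,"ty":0.02,"tz":0.2,"wx":0,"wy":0,"wz":0,"claw":0},{"tx":0,"ty":0.02,"tz":0.4,"wx":0,"wy":0,"wz":0,"claw":0},{"tx":0,"ty":0.02,"tz":0.4,"wx":0,"wy":0,"wz":0,"claw":0},{"tx":0,"ty":0.02,"tz":0.4,"wx":0,"wy":0,"wz":3,"claw":0},{"tx":0,"ty":0.02,"tz":0.4,"wx":0,"wy":0,"wz":6,"claw":0},{"tx":0,"ty":0.02,"tz":0.4,"wx":0,"wy":0,"wz":9,"claw":0},{"tx":0,"ty":0.02,"tz":0.4,"wx":0,"wy":0,"wz":12,"claw":0},{"tx":0,"ty":0.02,"tz":0.4,"wx":0,"wy":0,"wz":15,"claw":0},{"tx":0,"ty":0.02,"tz":0.4,"wx":0,"wy":0,"wz":18,"claw":0}]' 50
python3 -c "
from h import *
togo([.545,.0667,.104],180.5);print(sensors.observe()['ft_torque'])
im,d,P,K,T=grab('wrist'); cv2.imwrite('pics/w14.png',im)"
```

```text
clock: 31.55
position: [0.5452, 0.0668, 0.1048]
ee_rot: [0.483, 3.104, 0.0]
force: [0.6, -0.2, -2.5]
width: 0.176
t 31.55 pos [0.5452 0.0668 0.1048] F [ 0.6 -0.2 -2.5] w 0.176 yaw_x 162.30 tilt 0.01
  tx 0.02 ty -0.01 tz 0.08
  wz -18.2 -> j7 about 1.57
  wz 161.8 -> j7 about -1.57
[ 0.04671275 -0.02847043  0.11389643]
```

View pics/w14.png

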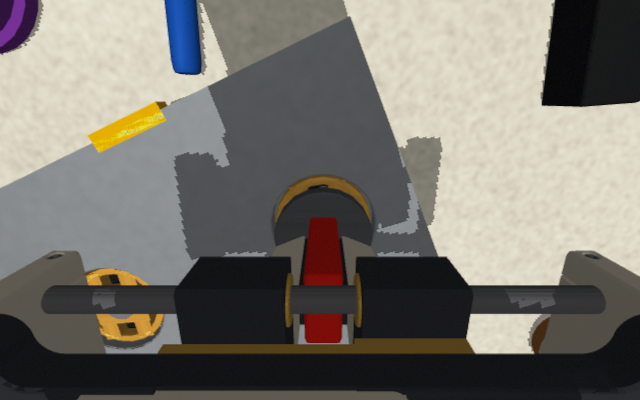

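The pins are in, and the moment of about 0.11 Nm matches the ring's stiffness, so it is turning. Continuing clockwise.

```bash
python3 -m handwheel '[{"tx":0,"ty":0,"tz":0,"wx":0,"wy":0,"wz":3,"claw":0},{"tx":0,"ty":0,"tz":0,"wx":0,"wy":0,"wz":6,"claw":0},{"tx":0,"ty":0,"tz":0,"wx":0,"wy":0,"wz":9,"claw":0},{"tx":0,"ty":0,"tz":0,"wx":0,"wy":0,"wz":12,"claw":0},{"tx":0,"ty":0,"tz":0,"wx":0,"wy":0,"wz":15,"claw":0},{"tx":0,"ty":0,"tz":0,"wx":0,"wy":0,"wz":18,"claw":0},{"tx":0,"ty":0,"tz":0,"wx":0,"wy":0,"wz":21,"claw":0},{"tx":0,"ty":0,"tz":0,"wx":0,"wy":0,"wz":24,"claw":0},{"tx":0,"ty":0,"tz":0,"wx":0,"wy":0,"wz":27,"claw":0},{"tx":0,"ty":0,"tz":0,"wx":0,"wy":0,"wz":30,"claw":0}]' 50
python3 -c "
from h import *
togo([.545,.0667,.104],180.5);print(sensors.observe()['ft_torque'])"
```

```text
clock: 32.43
position: [0.5452, 0.0668, 0.1048]
ee_rot: [1.268, 2.874, 0.0]
force: [0.8, 0.2, -3.3]
width: 0.172
t 32.43 pos [0.5452 0.0668 0.1048] F [ 0.8  0.2 -3.3] w 0.172 yaw_x 132.37 tilt 0.01
  tx 0.01 ty -0.02 tz 0.08
  wz -48.1 -> j7 about 1.67
  wz 131.9 -> j7 about -1.47
[-0.14151196 -0.10099124  0.19345545]
```

```bash
python3 -m handwheel '[{"tx":0,"ty":0,"tz":0,"wx":0,"wy":0,"wz":2,"claw":0},{"tx":0,"ty":0,"tz":0,"wx":0,"wy":0,"wz":4,"claw":0},{"tx":0,"ty":0,"tz":0,"wx":0,"wy":0,"wz":6,"claw":0},{"tx":0,"ty":0,"tz":0,"wx":0,"wy":0,"wz":8,"claw":0}]' 50
python3 -c "
from h import *
state();print(sensors.observe()['ft_torque'])"; python3 -m handwheel '[{"tx":0,"ty":0,"tz":0,"wx":0,"wy":0,"wz":2,"claw":0},{"tx":0,"ty":0,"tz":0,"wx":0,"wy":0,"wz":4,"claw":0},{"tx":0,"ty":0,"tz":0,"wx":0,"wy":0,"wz":5,"claw":0}]' 50
python3 -c "
from h import *
state();print(sensors.observe()['ft_torque'])"
```

```text
clock: 32.77
position: [0.5452, 0.0667, 0.1048]
ee_rot: [1.465, 2.779, 0.0]
force: [0.0, -0.3, -3.8]
width: 0.175
t 32.77 pos [0.5452 0.0667 0.1048] F [ 0.  -0.3 -3.8] w 0.175 yaw_x 124.42 tilt 0.01
[-0.15584937 -0.03168285  0.14071341]
clock: 33.02
position: [0.5452, 0.0668, 0.1048]
ee_rot: [1.585, 2.712, 0.0]
force: [0.3, -0.5, -3.7]
width: 0.173
t 33.02 pos [0.5452 0.0668 0.1048] F [ 0.3 -0.5 -3.7] w 0.173 yaw_x 119.41 tilt 0.01
[-0.16178719 -0.07279202  0.10509584]
```

```bash
T='from h import *
state();print(sensors.observe()["ft_torque"])'; for i in 1; do python3 -m handwheel '[{"tx":0,"ty":0,"tz":0,"wx":0,"wy":0,"wz":2,"claw":0},{"tx":0,"ty":0,"tz":0,"wx":0,"wy":0,"wz":4,"claw":0},{"tx":0,"ty":0,"tz":0,"wx":0,"wy":0,"wz":4,"claw":0}]' 50; python3 -c "$T"; done
```

```text
clock: 33.27
position: [0.5452, 0.0667, 0.1048]
ee_rot: [1.679, 2.655, 0.0]
force: [0.7, 0.2, -3.0]
width: 0.172
t 33.27 pos [0.5452 0.0667 0.1048] F [ 0.7  0.2 -3. ] w 0.172 yaw_x 115.40 tilt 0.01
[-0.09694636 -0.07081867  0.03620721]
```

```bash
T='from h import *
state();print(sensors.observe()["ft_torque"])';  python3 -m handwheel '[{"tx":0,"ty":0,"tz":0,"wx":0,"wy":0,"wz":2,"claw":0},{"tx":0,"ty":0,"tz":0,"wx":0,"wy":0,"wz":4,"claw":0},{"tx":0,"ty":0,"tz":0,"wx":0,"wy":0,"wz":4,"claw":0}]' 50; python3 -c "$T"
```

```text
clock: 33.52
position: [0.5452, 0.0668, 0.1048]
ee_rot: [1.769, 2.596, 0.0]
force: [0.4, -1.6, -2.6]
width: 0.17
t 33.52 pos [0.5452 0.0668 0.1048] F [ 0.4 -1.6 -2.6] w 0.170 yaw_x 111.44 tilt 0.01
[-0.11360311 -0.16008119  0.08496826]
```

```bash
T='from h import *
state();print(sensors.observe()["ft_torque"])';  python3 -m handwheel '[{"tx":0,"ty":0,"tz":0,"wx":0,"wy":0,"wz":2,"claw":0},{"tx":0,"ty":0,"tz":0,"wx":0,"wy":0,"wz":4,"claw":0},{"tx":0,"ty":0,"tz":0,"wx":0,"wy":0,"wz":4,"claw":0}]' 50; python3 -c "$T"
```

```text
clock: 33.77
position: [0.5452, 0.0667, 0.1048]
ee_rot: [1.858, 2.533, 0.0]
force: [0.4, -0.7, -3.8]
width: 0.173
t 33.77 pos [0.5452 0.0667 0.1048] F [ 0.4 -0.7 -3.8] w 0.173 yaw_x 107.47 tilt 0.01
[-0.15619013 -0.19240237  0.05955321]
```

```bash
T='from h import *
state();print(sensors.observe()["ft_torque"])';  python3 -m handwheel '[{"tx":0,"ty":0,"tz":0,"wx":0,"wy":0,"wz":2,"claw":0},{"tx":0,"ty":0,"tz":0,"wx":0,"wy":0,"wz":3,"claw":0},{"tx":0,"ty":0,"tz":0,"wx":0,"wy":0,"wz":3,"claw":0}]' 50; python3 -c "$T"
```

```text
clock: 34.02
position: [0.5452, 0.0667, 0.1048]
ee_rot: [1.923, 2.484, 0.0]
force: [0.9, -0.3, -3.4]
width: 0.173
t 34.02 pos [0.5452 0.0667 0.1048] F [ 0.9 -0.3 -3.4] w 0.173 yaw_x 104.49 tilt 0.01
[-0.18304522 -0.21427474  0.08044712]
```

```bash
T='from h import *
state();print(sensors.observe()["ft_torque"])
im,d,P,K,T=grab("wrist"); cv2.imwrite("pics/w15.png",im)';  python3 -c "$T"
```

```text
t 34.02 pos [0.5452 0.0667 0.1048] F [ 0.9 -0.3 -3.4] w 0.173 yaw_x 104.49 tilt 0.01
[-0.18304522 -0.21427474  0.08044712]
```

View pics/w15.png

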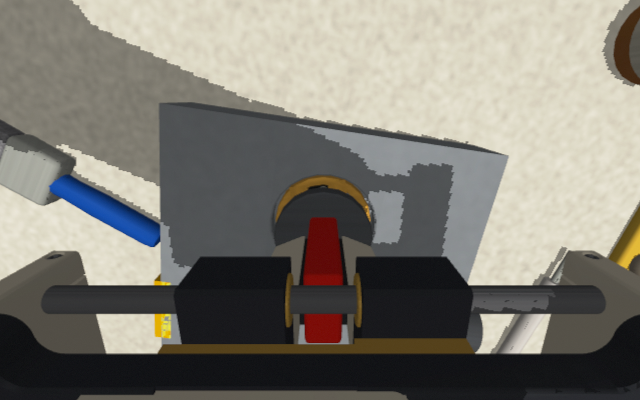

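```bash
T='from h import *
state();print(sensors.observe()["ft_torque"],sensors.observe()["joint_efforts"][6])';  python3 -m handwheel '[{"tx":0,"ty":0,"tz":0,"wx":0,"wy":0,"wz":2,"claw":0},{"tx":0,"ty":0,"tz":0,"wx":0,"wy":0,"wz":3,"claw":0},{"tx":0,"ty":0,"tz":0,"wx":0,"wy":0,"wz":3,"claw":0}]' 50; python3 -c "$T"
```

```text
clock: 34.32
position: [0.5453, 0.0668, 0.1048]
ee_rot: [1.987, 2.433, -0.0]
force: [1.2, 0.3, -3.8]
width: 0.176
t 34.32 pos [0.5453 0.0668 0.1048] F [ 1.2  0.3 -3.8] w 0.176 yaw_x 101.51 tilt 0.02
[-0.34387641 -0.32024434  0.73135912] -1.149652898311615
```

```bash
T='from h import *
state();print(sensors.observe()["ft_torque"],sensors.observe()["joint_efforts"][6])';  python3 -m handwheel '[{"tx":0,"ty":0,"tz":0,"wx":0,"wy":0,"wz":2,"claw":0},{"tx":0,"ty":0,"tz":0,"wx":0,"wy":0,"wz":3,"claw":0},{"tx":0,"ty":0,"tz":0,"wx":0,"wy":0,"wz":3,"claw":0}]' 50; python3 -c "$T"
```

```text
clock: 34.57
position: [0.5452, 0.067, 0.1048]
ee_rot: [2.05, 2.38, -0.0]
force: [0.4, -0.5, -3.2]
width: 0.175
t 34.57 pos [0.5452 0.067  0.1048] F [ 0.4 -0.5 -3.2] w 0.175 yaw_x 98.53 tilt 0.01
[-0.1449839  -0.18247495  1.3247434 ] -1.6964292526245117
```

```bash
T='from h import *
state();print(sensors.observe()["ft_torque"],sensors.observe()["joint_efforts"][6])';  python3 -m handwheel '[{"tx":0,"ty":0,"tz":0,"wx":0,"wy":0,"wz":2,"claw":0},{"tx":0,"ty":0,"tz":0,"wx":0,"wy":0,"wz":3,"claw":0},{"tx":0,"ty":0,"tz":0,"wx":0,"wy":0,"wz":3,"claw":0}]' 50; python3 -c "$T"
```

```text
clock: 34.82
position: [0.5452, 0.0669, 0.1049]
ee_rot: [2.112, 2.325, 0.0]
force: [-0.5, -1.8, -2.9]
width: 0.183
t 34.82 pos [0.5452 0.0669 0.1049] F [-0.5 -1.8 -2.9] w 0.183 yaw_x 95.49 tilt 0.01
[-0.24058033 -0.23380485  1.51473032] -1.8366913497447968
```

The moment jumped from 0.1 to 1.5 Nm: that is the hard stop, at yaw about 103°. I'm easing back inside the pins' free play and lifting out.

```bash
python3 -m handwheel '[{"tx":0,"ty":0,"tz":0,"wx":0,"wy":0,"wz":-3,"claw":0},{"tx":0,"ty":0,"tz":0,"wx":0,"wy":0,"wz":-6,"claw":0},{"tx":0,"ty":0,"tz":0,"wx":0,"wy":0,"wz":-9,"claw":0},{"tx":0,"ty":0,"tz":0,"wx":0,"wy":0,"wz":-11,"claw":0},{"tx":0,"ty":0,"tz":0,"wx":0,"wy":0,"wz":-11,"claw":0}]' 50
T='from h import *
state();print(sensors.observe()["ft_torque"],sensors.observe()["joint_efforts"][6])'; python3 -c "$T"
```

```text
clock: 35.23
position: [0.5447, 0.0666, 0.1047]
ee_rot: [-1.88, -2.516, -0.0]
force: [0.3, -0.4, -2.5]
width: 0.174
t 35.23 pos [0.5447 0.0666 0.1047] F [ 0.3 -0.4 -2.5] w 0.174 yaw_x 106.46 tilt 0.05
[-0.06028111  0.07796218 -0.04303723] 0.727363396435976
```

```bash
python3 -m handwheel '[{"tx":0,"ty":0,"tz":-0.3,"wx":0,"wy":0,"wz":0,"claw":0},{"tx":0,"ty":0,"tz":-0.8,"wx":0,"wy":0,"wz":0,"claw":0},{"tx":0,"ty":0,"tz":-1.5,"wx":0,"wy":0,"wz":0,"claw":0},{"tx":0,"ty":0,"tz":-2.5,"wx":0,"wy":0,"wz":0,"claw":0},{"tx":0,"ty":0,"tz":-4,"wx":0,"wy":0,"wz":0,"claw":0},{"tx":0,"ty":0,"tz":-6,"wx":0,"wy":0,"wz":0,"claw":0},{"tx":0,"ty":0,"tz":-7.5,"wx":0,"wy":0,"wz":0,"claw":0},{"tx":0,"ty":0,"tz":-7.5,"wx":0,"wy":0,"wz":0,"claw":0},{"tx":0,"ty":0,"tz":-7.5,"wx":0,"wy":0,"wz":0,"claw":0}]' 50
cat > grip.py <<'E'
from h import *
def hand():
    s=sensors.observe(); im,d=vision.get_image("wrist"); m=vision.camera_model("wrist"); C=cloud(d,m["K"],m["hand_eye"])
    h=cv2.cvtColor(im,cv2.COLOR_BGR2HSV)
    red=((h[...,0]<8)|(h[...,0]>172))&(h[...,1]>130)&(h[...,2]>30)&(d>0)&(d<.3); red[:, :250]=0; red[:,400:]=0
    q=C[red]; print("n",len(q),"red med",np.round(np.percentile(q,[50,75],axis=0)*1000,1))
    f=q[(q[:,0]>.010)&(q[:,0]<.022)&(q[:,2]>-.03)&(q[:,2]<.025)]  # front face
    if len(f)>30:
        A=np.c_[f[:,1],np.ones(len(f))]; k,c=np.linalg.lstsq(A,f[:,0],rcond=None)[0]; print(" front face slope deg %.1f x0 %.1f y mid %.1f"%(np.degrees(np.arctan(k)),c*1000,1000*(f[:,1].min()+f[:,1].max())/2))
        A=np.c_[f[:,2],np.ones(len(f))]; k,c=np.linalg.lstsq(A,f[:,0],rcond=None)[0]; print(" front face tilt deg %.1f"%np.degrees(np.arctan(k)))
    t=q[(q[:,2]<-.030)&(q[:,2]>-.040)]; print(" top face",rect(t[:,:2]))
    hd=(C[...,2]>.028)&(C[...,2]<.046)&(d>0)&(np.abs(C[...,1])<.04)&(C[...,0]>0)&(C[...,0]<.04)
    q=C[hd]; hu=cv2.convexHull(np.float32(q[:,:2]*1000))[:,0]; hu=hu[hu[:,0]>5]
    A=np.c_[2*hu,np.ones(len(hu))]; sol=np.linalg.lstsq(A,(hu**2).sum(1),rcond=None)[0]; print(" head circle",np.round(sol[:2],1),"r %.1f z %.1f"%(np.sqrt(sol[2]+(sol[:2]**2).sum()),1000*np.median(q[:,2])))
    return im
E
python3 - <<'E'
from grip import *
im=hand(); cv2.imwrite("pics/w16.png",im)
togo([.5641,-.1025,.18],180)
E
```

```text
clock: 35.98
position: [0.5457, 0.0669, 0.1808]
ee_rot: [1.881, 2.515, 0.003]
force: [0.0, 0.4, -3.1]
width: 0.171
n 3419 red med [[ 15.1   0.3 -29.9]
 [ 15.7   4.   -8.1]]
 front face slope deg 0.7 x0 15.6 y mid -0.3
 front face tilt deg 0.1
 top face (array([-0.9,  0.2]), array([16.3, 34.8]), 88.9)
 head circle [-0.9 -0.1] r 30.8 z 35.5
t 36.03 pos [0.545  0.067  0.1798] F [ 0.   0.1 -4.2] w 0.172 yaw_x 106.43 tilt 0.03
  tx -16.80 ty -2.96 tz -0.03
  wz -73.6 -> j7 about 1.68
  wz 106.4 -> j7 about -1.46
```

View pics/w16.png

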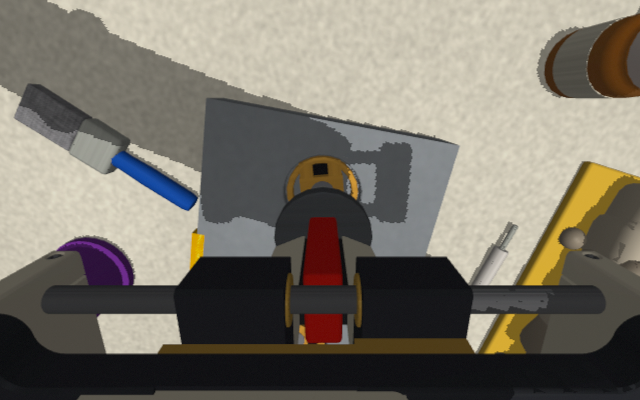

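```bash
python3 -m handwheel '[{"tx":-1,"ty":-0.2,"tz":0,"wx":0,"wy":0,"wz":-5,"claw":0},{"tx":-2.5,"ty":-0.4,"tz":0,"wx":0,"wy":0,"wz":-11,"claw":0},{"tx":-4.2,"ty":-0.7,"tz":0,"wx":0,"wy":0,"wz":-17,"claw":0},{"tx":-6,"ty":-1,"tz":0,"wx":0,"wy":0,"wz":-23,"claw":0},{"tx":-8,"ty":-1.4,"tz":0,"wx":0,"wy":0,"wz":-29,"claw":0},{"tx":-10,"ty":-1.8,"tz":0,"wx":0,"wy":0,"wz":-35,"claw":0},{"tx":-12,"ty":-2.1,"tz":0,"wx":0,"wy":0,"wz":-41,"claw":0},{"tx":-14,"ty":-2.5,"tz":0,"wx":0,"wy":0,"wz":-47,"claw":0},{"tx":-15.5,"ty":-2.8,"tz":0,"wx":0,"wy":0,"wz":-53,"claw":0},{"tx":-16.5,"ty":-3,"tz":0,"wx":0,"wy":0,"wz":-58,"claw":0},{"tx":-16.8,"ty":-3,"tz":0,"wx":0,"wy":0,"wz":-62,"claw":0},{"tx":-16.8,"ty":-3,"tz":0,"wx":0,"wy":0,"wz":-62.3,"claw":0}]' 50
python3 -m handwheel '[{"tx":0,"ty":0,"tz":1,"wx":0,"wy":0,"wz":0,"claw":0},{"tx":0,"ty":0,"tz":2.5,"wx":0,"wy":0,"wz":0,"claw":0},{"tx":0,"ty":0,"tz":3,"wx":0,"wy":0,"wz":0,"claw":0},{"tx":0,"ty":0,"tz":3,"wx":0,"wy":0,"wz":0,"claw":0},{"tx":0,"ty":0,"tz":3,"wx":0,"wy":0,"wz":0,"claw":0},{"tx":0,"ty":0,"tz":3,"wx":0,"wy":0,"wz":0,"claw":0}]' 50
python3 - <<'E'
from h import *
im,d,P,K,T=grab("top"); cv2.imwrite("pics/t17.png",cv2.resize(im[150:290,240:420],None,fx=4,fy=4,interpolation=cv2.INTER_CUBIC))
ringholes(im,K,T,(.546,.066),50)
togo([.5632,-.1023,.1145],168.7)
E
```

```text
clock: 37.03
position: [0.5631, -0.1044, 0.1786]
ee_rot: [-0.307, -3.125, 0.001]
force: [-0.6, 0.3, -3.2]
width: 0.174
clock: 37.53
position: [0.5641, -0.1026, 0.15]
ee_rot: [0.309, 3.126, -0.0]
force: [-0.6, 0.0, -2.9]
width: 0.174
  hole 15 [539.1  86.6]
  hole 14 [554.4  46.4]
  centre [546.7  66.5] dist 43.0 line ang 111.0
t 37.58 pos [ 0.5642 -0.1027  0.1502] F [ 0.1 -0.2 -2.8] w 0.174 yaw_x 168.72 tilt 0.04
  tx 0.11 ty 0.02 tz 3.57
  wz 0.0 -> j7 about 1.67
  wz -180.0 -> j7 about 4.82
  wz 180.0 -> j7 about -1.47
```

View pics/t17.png

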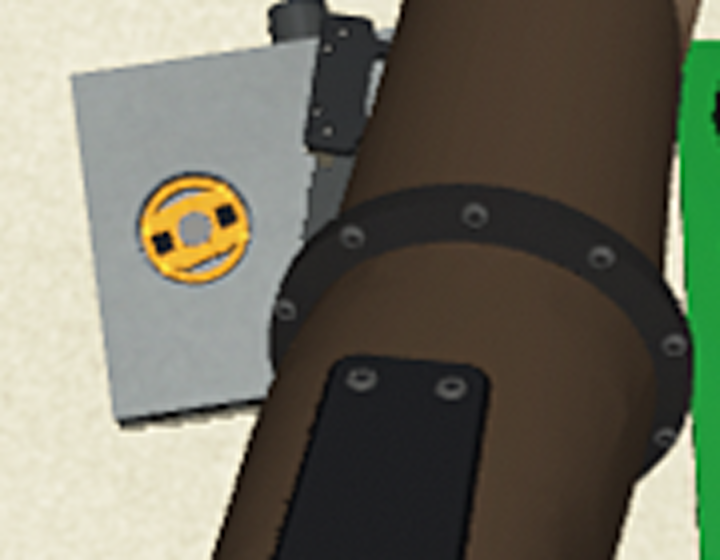

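The left ring's holes now lie at 111° (top crop, holes (162,242) and (226,214)). Relative to the trap's yaw of 6° that is 1.31 rad, so it is fully home. Now inserting in the right ring.

```bash
python3 -m handwheel '[{"tx":0.1,"ty":0.02,"tz":0.7,"wx":0,"wy":0,"wz":0,"claw":0},{"tx":0.1,"ty":0.02,"tz":1.5,"wx":0,"wy":0,"wz":0,"claw":0},{"tx":0.1,"ty":0.02,"tz":2.3,"wx":0,"wy":0,"wz":0,"claw":0},{"tx":0.1,"ty":0.02,"tz":2.9,"wx":0,"wy":0,"wz":0,"claw":0},{"tx":0.1,"ty":0.02,"tz":3.3,"wx":0,"wy":0,"wz":0,"claw":0},{"tx":0.1,"ty":0.02,"tz":3.5,"wx":0,"wy":0,"wz":0,"claw":0},{"tx":0.1,"ty":0.02,"tz":3.5,"wx":0,"wy":0,"wz":0,"claw":0}]' 50
python3 -c "
from h import *
togo([.5632,-.1023,.1045],168.7)"
```

```text
clock: 38.17
position: [0.5626, -0.1025, 0.1141]
ee_rot: [-0.309, -3.125, 0.0]
force: [0.0, 1.5, -2.7]
width: 0.172
t 38.17 pos [ 0.5626 -0.1025  0.1141] F [ 0.   1.5 -2.7] w 0.172 yaw_x 168.72 tilt 0.06
  tx -0.06 ty 0.03 tz 0.96
  wz 0.0 -> j7 about 1.69
  wz -180.0 -> j7 about 4.84
  wz 180.0 -> j7 about -1.45
```

```bash
python3 -m handwheel '[{"tx":-0.05,"ty":0.02,"tz":0.2,"wx":0,"wy":0,"wz":0,"claw":0},{"tx":-0.05,"ty":0.02,"tz":0.4,"wx":0,"wy":0,"wz":0,"claw":0},{"tx":-0.05,"ty":0.02,"tz":0.6,"wx":0,"wy":0,"wz":0,"claw":0},{"tx":-0.05,"ty":0.02,"tz":0.6,"wx":0,"wy":0,"wz":0,"claw":0}]' 50
python3 -c "
from h import *
togo([.5632,-.1023,.1045],168.7);print(sensors.observe()['ft_torque'])"
```

```text
clock: 38.5
position: [0.5633, -0.1023, 0.1085]
ee_rot: [-0.308, -3.126, -0.0]
force: [0.2, 0.1, -3.2]
width: 0.17
t 38.50 pos [ 0.5633 -0.1023  0.1085] F [ 0.2  0.1 -3.2] w 0.170 yaw_x 168.73 tilt 0.01
  tx 0.01 ty -0.00 tz 0.40
  wz 0.0 -> j7 about 1.70
  wz -180.0 -> j7 about 4.84
  wz 180.0 -> j7 about -1.44
[0.06349134 0.00112851 0.06442347]
```

```bash
python3 -m handwheel '[{"tx":0,"ty":0,"tz":0.2,"wx":0,"wy":0,"wz":0,"claw":0},{"tx":0,"ty":0,"tz":0.4,"wx":0,"wy":0,"wz":0,"claw":0},{"tx":0,"ty":0,"tz":0.4,"wx":0,"wy":0,"wz":3,"claw":0},{"tx":0,"ty":0,"tz":0.4,"wx":0,"wy":0,"wz":6,"claw":0},{"tx":0,"ty":0,"tz":0.4,"wx":0,"wy":0,"wz":9,"claw":0},{"tx":0,"ty":0,"tz":0.4,"wx":0,"wy":0,"wz":12,"claw":0},{"tx":0,"ty":0,"tz":0.4,"wx":0,"wy":0,"wz":15,"claw":0},{"tx":0,"ty":0,"tz":0.4,"wx":0,"wy":0,"wz":18,"claw":0},{"tx":0,"ty":0,"tz":0.4,"wx":0,"wy":0,"wz":21,"claw":0},{"tx":0,"ty":0,"tz":0.4,"wx":0,"wy":0,"wz":24,"claw":0}]' 50
python3 -c "
from h import *
state();print(sensors.observe()['ft_torque'])"
python3 -m handwheel '[{"tx":0,"ty":0,"tz":0,"wx":0,"wy":0,"wz":3,"claw":0},{"tx":0,"ty":0,"tz":0,"wx":0,"wy":0,"wz":6,"claw":0},{"tx":0,"ty":0,"tz":0,"wx":0,"wy":0,"wz":9,"claw":0},{"tx":0,"ty":0,"tz":0,"wx":0,"wy":0,"wz":12,"claw":0},{"tx":0,"ty":0,"tz":0,"wx":0,"wy":0,"wz":15,"claw":0},{"tx":0,"ty":0,"tz":0,"wx":0,"wy":0,"wz":18,"claw":0},{"tx":0,"ty":0,"tz":0,"wx":0,"wy":0,"wz":21,"claw":0},{"tx":0,"ty":0,"tz":0,"wx":0,"wy":0,"wz":24,"claw":0}]' 50
python3 -c "
from h import *
state();print(sensors.observe()['ft_torque'])"
```

```text
clock: 39.33
position: [0.5634, -0.1025, 0.1047]
ee_rot: [0.955, 2.993, -0.0]
force: [-0.3, 0.3, -2.8]
width: 0.175
t 39.33 pos [ 0.5634 -0.1025  0.1047] F [-0.3  0.3 -2.8] w 0.175 yaw_x 144.59 tilt 0.01
[-0.12724472  0.00922771  0.15790543]
clock: 40.0
position: [0.5634, -0.1025, 0.1047]
ee_rot: [1.557, 2.729, -0.0]
force: [-0.2, -1.8, -2.9]
width: 0.175
t 40.00 pos [ 0.5634 -0.1025  0.1047] F [-0.2 -1.8 -2.9] w 0.175 yaw_x 120.59 tilt 0.02
[-0.30702049  0.05881996  0.13765019]
```

Now at 48°, with the stop expected near yaw 103°. I'll approach it slowly.

```bash
python3 -m handwheel '[{"tx":0,"ty":0,"tz":0,"wx":0,"wy":0,"wz":3,"claw":0},{"tx":0,"ty":0,"tz":0,"wx":0,"wy":0,"wz":6,"claw":0},{"tx":0,"ty":0,"tz":0,"wx":0,"wy":0,"wz":9,"claw":0},{"tx":0,"ty":0,"tz":0,"wx":0,"wy":0,"wz":12,"claw":0},{"tx":0,"ty":0,"tz":0,"wx":0,"wy":0,"wz":14,"claw":0},{"tx":0,"ty":0,"tz":0,"wx":0,"wy":0,"wz":14,"claw":0}]' 50
python3 -c "
from h import *
state();print(sensors.observe()['ft_torque'])"
python3 -m handwheel '[{"tx":0,"ty":0,"tz":0,"wx":0,"wy":0,"wz":2,"claw":0},{"tx":0,"ty":0,"tz":0,"wx":0,"wy":0,"wz":4,"claw":0},{"tx":0,"ty":0,"tz":0,"wx":0,"wy":0,"wz":4,"claw":0}]' 50
python3 -c "
from h import *
state();print(sensors.observe()['ft_torque'])"
```

```text
clock: 40.5
position: [0.5634, -0.1025, 0.1047]
ee_rot: [1.876, 2.519, -0.001]
force: [-0.4, -0.3, -3.1]
width: 0.172
t 40.50 pos [ 0.5634 -0.1025  0.1047] F [-0.4 -0.3 -3.1] w 0.172 yaw_x 106.64 tilt 0.03
[-0.29486732  0.16138757 -0.00789732]
clock: 40.75
position: [0.5634, -0.1025, 0.1047]
ee_rot: [1.962, 2.454, -0.001]
force: [0.0, -1.8, -3.8]
width: 0.173
t 40.75 pos [ 0.5634 -0.1025  0.1047] F [ 0.  -1.8 -3.8] w 0.173 yaw_x 102.72 tilt 0.02
[-0.29531204  0.10127926  0.09615959]
```

```bash
python3 -m handwheel '[{"tx":0,"ty":0,"tz":0,"wx":0,"wy":0,"wz":1.5,"claw":0},{"tx":0,"ty":0,"tz":0,"wx":0,"wy":0,"wz":3,"claw":0},{"tx":0,"ty":0,"tz":0,"wx":0,"wy":0,"wz":3,"claw":0}]' 50
python3 -c "
from h import *
state();print(sensors.observe()['ft_torque'])"
python3 -m handwheel '[{"tx":0,"ty":0,"tz":0,"wx":0,"wy":0,"wz":1.5,"claw":0},{"tx":0,"ty":0,"tz":0,"wx":0,"wy":0,"wz":3,"claw":0},{"tx":0,"ty":0,"tz":0,"wx":0,"wy":0,"wz":3,"claw":0}]' 50
python3 -c "
from h import *
state();print(sensors.observe()['ft_torque'])"
```

```text
clock: 41.0
position: [0.5634, -0.1025, 0.1047]
ee_rot: [2.026, 2.401, -0.001]
force: [0.8, -0.8, -3.4]
width: 0.172
t 41.00 pos [ 0.5634 -0.1025  0.1047] F [ 0.8 -0.8 -3.4] w 0.172 yaw_x 99.70 tilt 0.03
[-0.52412818  0.13174867  0.74787681]
clock: 41.25
position: [0.5634, -0.1024, 0.1047]
ee_rot: [2.088, 2.347, -0.001]
force: [-1.3, -3.0, -3.7]
width: 0.18
t 41.25 pos [ 0.5634 -0.1024  0.1047] F [-1.3 -3.  -3.7] w 0.180 yaw_x 96.67 tilt 0.03
[-0.69389327  0.140507    1.44835092]
```

The right ring hit its stop at the same yaw, with 1.45 Nm. Easing back and lifting out.

```bash
python3 -m handwheel '[{"tx":0,"ty":0,"tz":0,"wx":0,"wy":0,"wz":-3,"claw":0},{"tx":0,"ty":0,"tz":0,"wx":0,"wy":0,"wz":-6,"claw":0},{"tx":0,"ty":0,"tz":0,"wx":0,"wy":0,"wz":-9,"claw":0},{"tx":0,"ty":0,"tz":0,"wx":0,"wy":0,"wz":-10,"claw":0},{"tx":0,"ty":0,"tz":0,"wx":0,"wy":0,"wz":-10,"claw":0}]' 50
python3 -c "
from h import *
state();print(sensors.observe()['ft_torque'])"
python3 -m handwheel '[{"tx":0,"ty":0,"tz":-0.3,"wx":0,"wy":0,"wz":0,"claw":0},{"tx":0,"ty":0,"tz":-0.8,"wx":0,"wy":0,"wz":0,"claw":0},{"tx":0,"ty":0,"tz":-1.5,"wx":0,"wy":0,"wz":0,"claw":0},{"tx":0,"ty":0,"tz":-2.5,"wx":0,"wy":0,"wz":0,"claw":0},{"tx":0,"ty":0,"tz":-4,"wx":0,"wy":0,"wz":0,"claw":0},{"tx":0,"ty":0,"tz":-6,"wx":0,"wy":0,"wz":0,"claw":0},{"tx":0,"ty":0,"tz":-8,"wx":0,"wy":0,"wz":0,"claw":0},{"tx":0,"ty":0,"tz":-10,"wx":0,"wy":0,"wz":0,"claw":0},{"tx":0,"ty":0,"tz":-11,"wx":0,"wy":0,"wz":0,"claw":0},{"tx":0,"ty":0,"tz":-11,"wx":0,"wy":0,"wz":0,"claw":0}]' 50
python3 - <<'E'
from grip import *
im=hand(); cv2.imwrite("pics/w18.png",im)
togo([.4716,.3117,.21],165.8)
E
```

```text
clock: 41.67
position: [0.5636, -0.1022, 0.1049]
ee_rot: [-1.876, -2.52, -0.001]
force: [-0.4, 0.7, -3.2]
width: 0.172
t 41.67 pos [ 0.5636 -0.1022  0.1049] F [-0.4  0.7 -3.2] w 0.172 yaw_x 106.67 tilt 0.05
[-0.07590506  0.00753554 -0.04798709]
clock: 42.5
position: [0.5648, -0.1029, 0.2176]
ee_rot: [1.873, 2.518, 0.004]
force: [1.1, 0.1, -4.2]
width: 0.172
n 3424 red med [[ 15.1   0.3 -29.6]
 [ 15.7   4.   -8. ]]
 front face slope deg 0.5 x0 15.6 y mid -0.2
 front face tilt deg 0.1
 top face (array([-0.9,  0.2]), array([16.2, 34.3]), 89.3)
 head circle [-0.8 -0.1] r 30.7 z 35.5
t 42.55 pos [ 0.5641 -0.1024  0.2159] F [-1.  -0.2 -3.3] w 0.176 yaw_x 106.73 tilt 0.14
  tx 42.32 ty 3.06 tz 0.57
  wz -59.1 -> j7 about 1.76
  wz 120.9 -> j7 about -1.38
```

```bash
python3 -m handwheel '[{"tx":1.5,"ty":0.1,"tz":0,"wx":0,"wy":0,"wz":-3,"claw":0},{"tx":4,"ty":0.3,"tz":0,"wx":0,"wy":0,"wz":-7,"claw":0},{"tx":7,"ty":0.5,"tz":0,"wx":0,"wy":0,"wz":-12,"claw":0},{"tx":10.5,"ty":0.8,"tz":0,"wx":0,"wy":0,"wz":-17,"claw":0},{"tx":14,"ty":1,"tz":0,"wx":0,"wy":0,"wz":-22,"claw":0},{"tx":17.5,"ty":1.3,"tz":0,"wx":0,"wy":0,"wz":-27,"claw":0},{"tx":21,"ty":1.5,"tz":0,"wx":0,"wy":0,"wz":-32,"claw":0},{"tx":24.5,"ty":1.8,"tz":0,"wx":0,"wy":0,"wz":-37,"claw":0},{"tx":28,"ty":2,"tz":0,"wx":0,"wy":0,"wz":-42,"claw":0},{"tx":31.5,"ty":2.3,"tz":0,"wx":0,"wy":0,"wz":-47,"claw":0},{"tx":34.5,"ty":2.5,"tz":0,"wx":0,"wy":0,"wz":-52,"claw":0},{"tx":37,"ty":2.7,"tz":0,"wx":0,"wy":0,"wz":-56,"claw":0}]' 50
python3 - <<'E'
from h import *
togo([.4715,.3106,.21],165.8)
E
```

```text
clock: 43.55
position: [0.4805, 0.2627, 0.2135]
ee_rot: [-0.458, -3.106, 0.001]
force: [0.7, 0.1, -3.2]
width: 0.172
t 43.55 pos [0.4805 0.2627 0.2135] F [ 0.7  0.1 -3.2] w 0.172 yaw_x 163.22 tilt 0.14
  tx 2.24 ty 4.32 tz 0.35
  wz -2.6 -> j7 about 0.91
  wz -182.6 -> j7 about 4.06
  wz 177.4 -> j7 about -2.23
```

```bash
python3 -m handwheel '[{"tx":0.8,"ty":1.6,"tz":0,"wx":0,"wy":0,"wz":-2,"claw":0},{"tx":1.5,"ty":3,"tz":0,"wx":0,"wy":0,"wz":-2.6,"claw":0},{"tx":2,"ty":4,"tz":0,"wx":0,"wy":0,"wz":-2.6,"claw":0},{"tx":2.2,"ty":4.2,"tz":1,"wx":0,"wy":0,"wz":-2.6,"claw":0},{"tx":2.2,"ty":4.2,"tz":3,"wx":0,"wy":0,"wz":-2.6,"claw":0},{"tx":2.2,"ty":4.2,"tz":5,"wx":0,"wy":0,"wz":-2.6,"claw":0},{"tx":2.2,"ty":4.2,"tz":7,"wx":0,"wy":0,"wz":-2.6,"claw":0},{"tx":2.2,"ty":4.2,"tz":8,"wx":0,"wy":0,"wz":-2.6,"claw":0},{"tx":2.2,"ty":4.2,"tz":8,"wx":0,"wy":0,"wz":-2.6,"claw":0},{"tx":2.2,"ty":4.2,"tz":8,"wx":0,"wy":0,"wz":-2.6,"claw":0},{"tx":2.2,"ty":4.2,"tz":8,"wx":0,"wy":0,"wz":-2.6,"claw":0}]' 50
python3 - <<'E'
from grip import *
togo([.4715,.3106,.0876],165.8)
im=hand(); cv2.imwrite("pics/w19.png",im)
im,d,P,K,T=grab("scene"); cv2.imwrite("pics/s19.png",cv2.resize(im[80:230,320:480],None,fx=4,fy=4))
togo([.4715,.3106,.0876],165.8)
E
```

```text
clock: 44.47
position: [0.4752, 0.3061, 0.1357]
ee_rot: [0.403, 3.114, 0.001]
force: [-0.5, 0.2, -2.5]
width: 0.176
t 44.47 pos [0.4752 0.3061 0.1357] F [-0.5  0.2 -2.5] w 0.176 yaw_x 165.25 tilt 0.08
  tx 0.47 ty 0.33 tz 4.81
  wz -0.5 -> j7 about 0.89
  wz -180.5 -> j7 about 4.03
  wz 179.5 -> j7 about -2.25
n 3425 red med [[ 15.2  -0.5 -29.7]
 [ 15.7   3.3  -8. ]]
 front face slope deg 0.3 x0 15.7 y mid -1.0
 front face tilt deg 0.1
 top face (array([-0.9, -0.5]), array([16.3, 35.5]), 89.8)
 head circle [-0.7 -0.9] r 30.6 z 35.5
t 44.57 pos [0.4751 0.3066 0.1359] F [ 0.1 -0.2 -2.4] w 0.169 yaw_x 165.29 tilt 0.12
  tx 0.46 ty 0.29 tz 4.83
  wz -0.5 -> j7 about 0.89
  wz -180.5 -> j7 about 4.03
  wz 179.5 -> j7 about -2.25
```

View pics/s19.png

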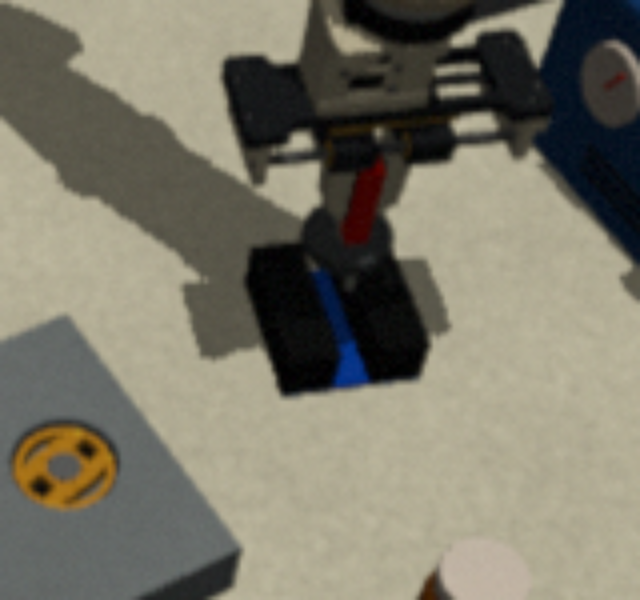

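View pics/w19.png

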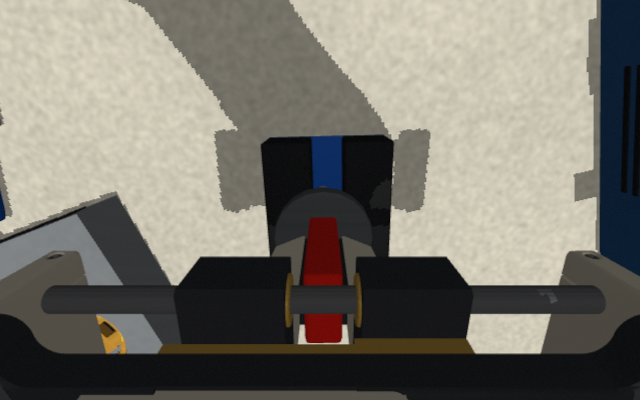

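```bash
python3 -m handwheel '[{"tx":0.2,"ty":0.3,"tz":0.3,"wx":0,"wy":0,"wz":-0.5,"claw":0},{"tx":0.2,"ty":0.3,"tz":1,"wx":0,"wy":0,"wz":-0.5,"claw":0},{"tx":0.2,"ty":0.3,"tz":1.5,"wx":0,"wy":0,"wz":-0.5,"claw":0},{"tx":0.2,"ty":0.3,"tz":2.2,"wx":0,"wy":0,"wz":-0.5,"claw":0},{"tx":0.2,"ty":0.3,"tz":2.9,"wx":0,"wy":0,"wz":-0.5,"claw":0},{"tx":0.2,"ty":0.3,"tz":3.5,"wx":0,"wy":0,"wz":-0.5,"claw":0},{"tx":0.2,"ty":0.3,"tz":4,"wx":0,"wy":0,"wz":-0.5,"claw":0},{"tx":0.2,"ty":0.3,"tz":4.3,"wx":0,"wy":0,"wz":-0.5,"claw":0},{"tx":0.2,"ty":0.3,"tz":4.5,"wx":0,"wy":0,"wz":-0.5,"claw":0},{"tx":0.2,"ty":0.3,"tz":4.6,"wx":0,"wy":0,"wz":-0.5,"claw":0},{"tx":0.2,"ty":0.3,"tz":4.6,"wx":0,"wy":0,"wz":-0.5,"claw":0}]' 50
python3 - <<'E'
from h import *
togo([.4715,.3106,.0872],165.8)
E
```

```text
clock: 45.48
position: [0.4731, 0.3097, 0.0887]
ee_rot: [-0.388, -3.118, 0.0]
force: [-0.4, -0.0, -2.5]
width: 0.177
t 45.48 pos [0.4731 0.3097 0.0887] F [-0.4 -0.  -2.5] w 0.177 yaw_x 165.82 tilt 0.00
  tx 0.18 ty 0.04 tz 0.15
  wz 0.0 -> j7 about 0.91
  wz -180.0 -> j7 about 4.05
  wz 180.0 -> j7 about -2.23
```

```bash
python3 -m handwheel '[{"tx":0,"ty":0,"tz":0.06,"wx":0,"wy":0,"wz":0,"claw":0},{"tx":0,"ty":0,"tz":0.12,"wx":0,"wy":0,"wz":0,"claw":0},{"tx":0,"ty":0,"tz":0.18,"wx":0,"wy":0,"wz":0,"claw":0},{"tx":0,"ty":0,"tz":0.18,"wx":0,"wy":0,"wz":0,"claw":0}]' 50
python3 -c "
from h import *
state()"
```

```text
clock: 45.82
position: [0.4732, 0.3099, 0.0872]
ee_rot: [0.388, 3.117, 0.001]
force: [0.3, 0.2, -2.6]
width: 0.176
t 45.82 pos [0.4732 0.3099 0.0872] F [ 0.3  0.2 -2.6] w 0.176 yaw_x 165.83 tilt 0.03
```

```bash
python3 -m handwheel '[{"tx":0,"ty":0,"tz":0.04,"wx":0,"wy":0,"wz":0,"claw":0},{"tx":0,"ty":0,"tz":0.08,"wx":0,"wy":0,"wz":0,"claw":0},{"tx":0,"ty":0,"tz":0.08,"wx":0,"wy":0,"wz":0,"claw":0}]' 50
python3 -c "
from h import *
state()"
```

```text
clock: 46.07
position: [0.4733, 0.3099, 0.0871]
ee_rot: [0.388, 3.117, 0.001]
force: [-3.0, -1.7, 8.6]
width: 0.173
t 46.07 pos [0.4733 0.3099 0.0871] F [-3.  -1.7  8.6] w 0.173 yaw_x 165.82 tilt 0.05
```

The head has touched down on the rest's lips. Releasing gently and rising.

```bash
python3 -m handwheel '[{"tx":0,"ty":0,"tz":-0.05,"wx":0,"wy":0,"wz":0,"claw":0},{"tx":0,"ty":0,"tz":-0.05,"wx":0,"wy":0,"wz":0,"claw":0.25},{"tx":0,"ty":0,"tz":-0.05,"wx":0,"wy":0,"wz":0,"claw":0.35},{"tx":0,"ty":0,"tz":-0.05,"wx":0,"wy":0,"wz":0,"claw":0.5},{"tx":0,"ty":0,"tz":-0.05,"wx":0,"wy":0,"wz":0,"claw":0.6},{"tx":0,"ty":0,"tz":-0.5,"wx":0,"wy":0,"wz":0,"claw":0.6},{"tx":0,"ty":0,"tz":-2,"wx":0,"wy":0,"wz":0,"claw":0.6},{"tx":0,"ty":0,"tz":-5,"wx":0,"wy":0,"wz":0,"claw":0.6},{"tx":0,"ty":0,"tz":-8,"wx":0,"wy":0,"wz":0,"claw":0.6},{"tx":0,"ty":0,"tz":-11,"wx":0,"wy":0,"wz":0,"claw":0.6},{"tx":0,"ty":0,"tz":-14,"wx":0,"wy":0,"wz":0,"claw":0.6},{"tx":0,"ty":0,"tz":-16,"wx":0,"wy":0,"wz":0,"claw":0.6}]' 20
python3 - <<'E'
from h import *
im,d,P,K,T=grab("wrist"); cv2.imwrite("pics/w20.png",im); spanner(im,P,(100,230,270,390))
im,d,P,K,T=grab("top"); cv2.imwrite("pics/t20.png",im)
for c in ((.546,.066),(.564,-.1025)): ringholes(im,K,T,c,55)
handles(P,.11,.14,(150,300,395,480))
for n in ("jar_glue","jar_resin","scribe"):
    r=nets.cut_out(n,"top")
    if r: print(n,np.round(r[0]["uv"]),np.round(np.median(P[r[0]["region"]],0),3))
im,d,P,K,T=grab("scene"); cv2.imwrite("pics/s20.png",im)
state()
E
```

```text
clock: 47.07
position: [0.4738, 0.3099, 0.2495]
ee_rot: [0.388, 3.115, 0.003]
force: [0.6, 0.3, 0.3]
width: 0.6
  grip top z 0.1226 n 608 c [473.2 308.8] wh [14.7 32.9] long ang 166.1
  hole 17 [539.3  86.1]
  hole 15 [554.7  46.8]
  centre [547.   66.4] dist 42.2 line ang 111.5
  hole 14 [ 572.5 -122.2]
  hole 14 [557.1 -82.2]
  centre [ 564.8 -102.2] dist 42.8 line ang 111.1
handle px [448. 166.] n 172 c [ 613.3 -317.3] wh [13.4 66.8] barang rect 100.0 pca 101.1 z 0.127
handle px [451. 202.] n 189 c [ 524.6 -317.1] wh [66.6 12.8] barang rect 61.8 pca 61.0 z 0.1271
handle px [453. 259.] n 176 c [ 396.1 -305.5] wh [65.1 11.5] barang rect 87.5 pca 86.5 z 0.1273
jar_glue [215. 136.] [0.731 0.236 0.096]
jar_resin [406. 122.] [ 0.748 -0.235  0.074]
scribe [309. 131.] [0.754 0.004 0.013]
t 47.37 pos [0.4725 0.3095 0.2452] F [ 0.4  0.5 -0.4] w 0.602 yaw_x 165.83 tilt 0.09
```

View pics/w20.png

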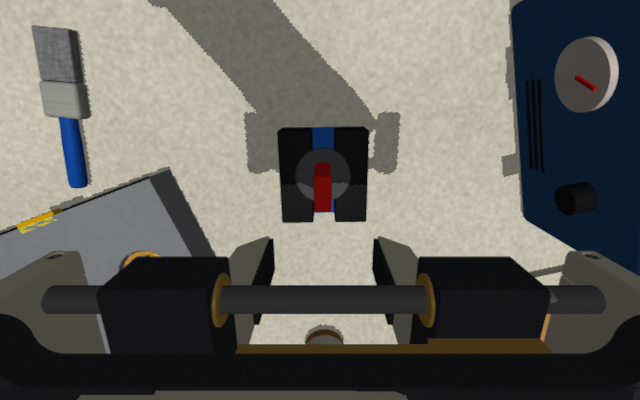

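View pics/t20.png

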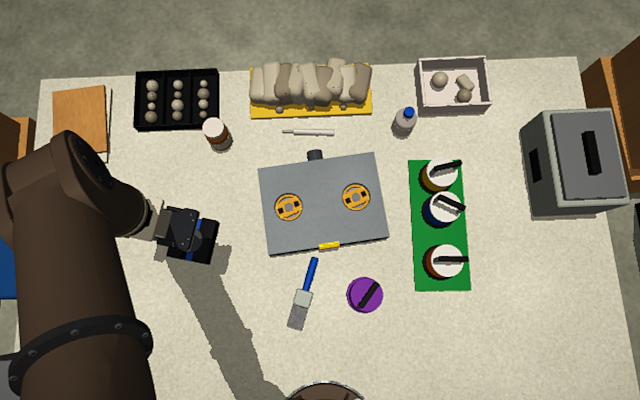

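View pics/s20.png

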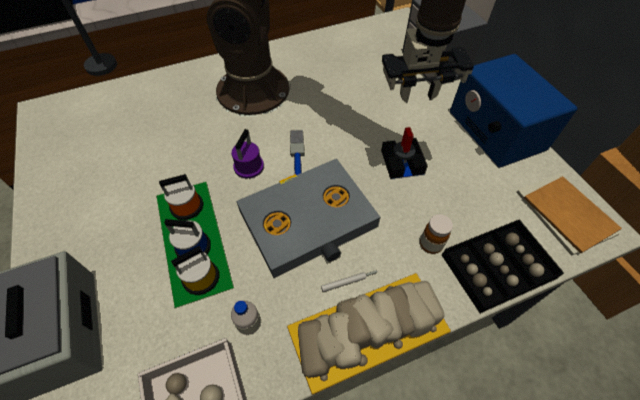

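All checks agree:
- **Rings:** both lie at about 111°, which is home.
- **Spanner:** its grip top is at 0.1226 m (0.122 m when seated), with its pins in the groove.
- **Canisters:** all three are upright on the mat.
- **Bystanders:** none has moved.

The gripper is clear of everything, so I'm handing in.

```bash
python3 -c "
from cell import arm
print(arm.sign_off())"
```

```text
the job is handed in; nothing more can be done
None
```

The job is done and handed in at about 47 s; `sign_off` reported no verdict. I moved the yellow, blue and orange canisters by their handles onto the green mat. I then turned the left and right rings clockwise with the spanner until each hit its stop, at about 1.5 Nm, and stood the spanner back in its rest.

**Last checks**
- **Rings:** their holes lie at 111.5° and 111.1°, about 1.30 rad relative to the trap, so both are fully home.
- **Spanner:** its grip top is at 0.1226 m, against 0.122 m when seated, and it is aligned with the groove.
- **Canisters:** all three are upright and wholly on the mat. After I released it, blue was found about 27 mm from where I had set it, touching yellow. I take this to be the announced knock, though my own release could also have caused it. Yellow's foot is now only about 1 cm from the mat's far edge. I left both as they were.
- **Bystanders:** the jar and bottle are within 1 mm of where they started. The pen's estimate differs by 8 mm along its length, but only because the network outlined it differently; the pictures show it in the same place.
- **Disagreement:** the top and wrist cameras differed by up to 2 mm on the ring centres. I used the mean, and the pins went in without touching.

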